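# Rebuild the two-tier vanity organiser and lock its bayonet ring

### The job

Put the two-tier bamboo organiser back together. The steel tumbler standing in its lower tier is too tall to stay, so first stand it upright on the middle of the cork coaster; then, with the upper tier's ring turned open, seat the upper tier fully on all four posts and twist the ring clockwise a quarter turn until it clicks locked. Do not disturb the other toiletries, and do not tip the tumbler over.

Things in the scene. Friction and masses are not known exactly. Their poses are not given: they have to be found in the camera images.
- stand: Lower tier, fixed on the counter: an open bamboo tray 150 (local x) x 200 (local y) x 22 mm high, floor and walls 5 mm thick, with four steel posts and a centre column. Origin at the centre of its underside, on the counter, z up. A half turn looks and fits the same.
- post_shoulder (a point): Shoulder of one corner post, at local (58, 83, 100) mm of the stand; the others are at (+-58, +-83, 100). Each post has diameter 16 up to its shoulder, on which the upper tier rests, then a tapered pin of diameter 8 and 22 mm tall, tip 122 mm above the counter.
- column_top (a point): Top of the stand's centre column, 131 mm above the counter: the column has diameter 26 up to 116 mm, then a neck of diameter 14 and a crossbar 36 (along the stand's local y) x 14 x 6 mm. Two spring plungers low in the column's head give the click.
- tray: Upper tier, loose, 300 to 550 g with ring: bamboo tray 150 (local x) x 200 (local y) mm, floor 6, rim 22 mm high. Origin: centre of underside, z up. Four 11 mm holes at (+-58, +-83) mm fit the pins; a half turn fits too. Starts flat on the counter across from the stand. Seated: origin 100 mm straight above the stand's, y axes parallel (either way). Carried by the ring it hangs level.
- ring (a joint): Ring angle on the upper tier, rad, growing clockwise from above: 0 = open stop (passes the crossbar only within 0.15 of it; top ridge along the tray's long side), 1.571 = locked stop (ridge across). On the seated tray plungers resist from 0.9 (up to 0.2 N m) and click out at 1.35, then stop it turning back; locked = past 1.4, best at the stop. Else friction 0.03 N m: stays where left. Starts partly turned.
- ring_grip (a point): Middle of the ring's fluted round metal grip, on the tray's vertical centre line, 47 mm above the tray's underside. The grip is a cylinder of diameter 54, height 18 mm, over a skirt of diameter 52; grip it across any diameter, also to lift the tray. Axes turn with the ring; the ridge on top lies along its y.
- tumbler: Straight stainless steel tumbler, diameter 56 (52 at the foot), 115 mm tall, wall 3 mm, open top, 80 to 170 g. Origin at the centre of its foot, z up. Starts upright on the floor of the lower tier (5 mm above the counter), at local y about +52 mm, between the posts and the column.
- coaster: Round cork coaster, diameter 90, 6 mm thick, fixed on the counter. Origin at the centre of its underside.
- vial: Cork-topped glass vial, diameter 28, 74 mm tall, upright; bystander. Origin under its centre.
- clip: Black plastic hair clip 16 x 50 x 15 mm lying in the lower tier, where it stays; bystander. Origin under its centre.
- face_brush: Grey silicone face brush, disc of diameter 58 and 23 mm high, with a handle 18 mm wide reaching 80 mm to its local -x; bystander. Origin under the disc.
- pump_bottle: Amber pump bottle, diameter 56, 177 mm tall with its black pump whose spout reaches 35 mm to its local -x; bystander. Origin under its centre.
- cream_jar: White cream jar, diameter 64, 55 mm tall; bystander. Origin under its centre.
- lotion: White lotion bottle, diameter 52, 160 mm tall; bystander. Origin under its centre.
- soap: Soap bar 85 (local x) x 55 x 24 mm; bystander. Origin under its centre.
Not all that is in view belongs to the job. There is more than one size of the coaster; the job needs the smaller.

How it is judged:
On the way, in this order (a step that is already met when the one before it is completed fails the run):
1. the tumbler stands upright on the coaster (horizontal distance between tumbler and coaster below 0.018 m and angle between tumbler's own z axis and vertical below 0.08 rad and z of tumbler in the frame of coaster between 0.003 and 0.01 m), for 0.2 s.
2. the upper tier sits fully down on all four posts with its ring still unlocked (z of tray in the frame of stand between 0.095 and 0.103 m and horizontal distance between tray and stand below 0.004 m and angle between the y axis of tray and the y axis of stand, either way round below 0.05 rad and angle between tray's own z axis and vertical below 0.03 rad and value of joint ring below 0.6 rad), for 0.2 s.
At the end, for the whole second after the job is handed in: The tumbler stands upright on the coaster within 18 mm of its centre; the upper tier is level on the four post shoulders (origin 95 to 103 mm above the stand's, within 4 mm sideways and 0.05 rad); the ring is past its click (joint above 1.40 rad); all is released and at rest (all of step 1 and z of tray in the frame of stand between 0.095 and 0.103 m and horizontal distance between tray and stand below 0.004 m and angle between the y axis of tray and the y axis of stand, either way round below 0.05 rad and angle between tray's own z axis and vertical below 0.03 rad and value of joint ring above 1.4 rad and linear speed of each of tray, tumbler below 0.02 m/s); the robot touches nothing.
It fails at once if a bystander is moved by more than 25 mm (distance of any of vial, clip, face_brush, pump_bottle, cream_jar, lotion, soap from where it was at the start of the episode above 0.025 m).
It fails at once if the tumbler is tipped over (angle between tumbler's own z axis and vertical above 0.8 rad).
It also fails if it takes over 72 s, if anything falls off the work surface, if the arm or the gripper's body presses on something with over 40 N, if the wrist force passes 120 N, or if a joint passes its speed limit or range.

### The arm

A 6-joint arm with a two-finger parallel gripper is mounted at the origin on the work surface. World frame = base frame: x ahead of the robot, y to its left, z up, the work surface at z = 0. Lengths are in m, angles in rad, forces in N, time in s.
With the tool pointing down it reaches from about 0.375 to 0.925 m from the base axis. Payload 5.7 kg.
Tool frame: the origin (TCP) lies between the finger pads; the fingertips stand 22 mm ahead of it and the grasp point (between the pads) lies 3 mm ahead of it; z points along the fingers, x is the direction in which the jaws open and shut, and the axes are right-handed (so a half turn about z gives the same grasp; the last joint's range is limited). The gripper opens to 85 mm and grips with 20 to 120 N. Pads are 22 mm wide; open, the fingers measure 114 mm over their backs; the gripper's body (76 mm by 85 mm) begins 54 mm behind the grasp point. The pads swing forward as they close: fully open they stand 13 mm farther back than shut.
Start: joints at [-1.239, 0.359, 1.51, -0, 1.272, -0.115], TCP at [0.259, -0.541, 0.253] pointing down, gripper open.
Joint ranges: [-2.97, 2.97], [-1.01, 2.36], [0.21, 2.38], [-0.96, 4.11], [0.2, 2.71], [-2.98, 2.98]. Speed limits (rad/s): [2.39, 2.39, 3.14, 3.14, 3.14, 3.14].

### API

Orientations are given as a rotation vector (axis times angle).
In Python, from cell import readout, optics, workorder gives the robot as it stands.
- The arm moves only by the shell command python3 -m inch 'ROWS' [FORCE]. ROWS is JSON, a list of rows, each an object with "slide": the shift along the tool's x, y, z in mm, a list of three; "angular": the turn, a rotation vector about the tool's x, y, z in degrees, a list of three; "hand": the opening, from 0 (shut) to 1 (fully open). A call has 1 to 8 rows; each row shifts and turns the commanded pose from where the row before left it, along the tool's axes as they then stand; what a row does not reach is not made up. A row lasts 1/12 s, in which the tool goes at most 41.7 mm and 7.16 degrees, less where a joint would pass 70% of its speed; a pose out of reach is approached as far as the arm can. A call with a gripper value outside its range is refused whole. The fingers move at their own pace and stop on an object; FORCE is the grip in N (left out, the last holds). Time passes only in rows, so rows that do not move let the fingers close. It gives the time, the measured TCP pose, the force and the opening at its end, in the units of the state.
- readout.get_state(): the state, without advancing time (a new reading comes with each control period).
- optics.grab_frame(name): name is "scene" or "top" or "wrist"; returns the picture (384x512x3 uint8, red, green, blue); there is no depth.
- optics.calibration(name): a dict with "mtx" (3x3 intrinsics, pixels), "world_to_cam" (4x4, takes a point from world to camera coordinates). Camera axes: x right, y down, z forward; pixel columns grow to the right and rows downward; lengths in m; the calibration is good to about 2 mm. A picture is of the moment at which its call begins: read the wrist's pose just before it. calibration takes no time and is no camera call; for the wrist camera it gives the pose at the moment of the call.
- workorder.finish_job(): hands the job in, once; it reports no verdict.
The state is a dict: "time_s": time; "joint_positions": joint angles; "joint_velocities": joint speeds; "joint_torque": joint torques, N m; "tool_pos": TCP position; "tcp_rot": TCP orientation; "wrist_force": force on the tool from outside, world axes, zero at the start; "torque": the same for the moment, N m; "finger_gap": finger opening in m.
Only numpy, scipy, OpenCV 4.12 (cv2) and the standard library are available. Lean on these libraries where they do the work, as an engineer would, in place of code of your own. Each camera call takes 0.05 s, during which the arm holds its last target.

## Working session

There is one attempt and no reset: what is moved stays moved. The work goes in short steps, Python scripts to look and compute and a shell command to move; the robot and the scene stay as the last step left them, time stands still between calls to the robot, and variables do not carry over. Pictures are saved under pics/ and viewed, and the job is handed in when it is done.

```bash
ls; mkdir -p pics; python3 - <<'E'
from cell import readout, optics
import cv2,numpy as np
print(readout.get_state())
for n in ("scene","top"):
    im=optics.grab_frame(n); cv2.imwrite(f"pics/{n}0.png",im[:,:,::-1])
    c=optics.calibration(n); print(n,np.round(c["mtx"],1).tolist(),np.round(c["world_to_cam"],4).tolist())
E
```

```text
pics
{'time_s': 0.0, 'joint_positions': array([-1.23907888e+00,  3.59485771e-01,  1.51144699e+00, -2.55723513e-05,
        1.27249896e+00, -1.15097896e-01]), 'joint_velocities': array([ 7.74616148e-04, -8.64348725e-05, -3.22776304e-04, -1.34187100e-04,
        1.06307885e-03,  1.79423385e-03]), 'joint_torque': array([-2.20128226e-03, -5.27630246e+01, -2.78616911e+01, -4.66792499e-04,
        1.29917072e-02, -3.00325917e-05]), 'tool_pos': array([ 0.25903162, -0.54048694,  0.25245946]), 'tcp_rot': array([-2.65745021e+00,  1.67345120e+00,  2.27476048e-03]), 'wrist_force': array([ 0.62818464, -0.50788018, -0.17751385]), 'torque': array([-0.01819021,  0.00993212, -0.03112294]), 'finger_gap': 0.08550328982213257}
scene [[369.1, 0.0, 245.6], [0.0, 369.1, 194.0], [0.0, 0.0, 1.0]] [[-0.6598, 0.7513, 0.0148, 0.3315], [0.5564, 0.5017, -0.6623, -0.2318], [-0.5051, -0.4287, -0.7491, 1.4029], [0.0, 0.0, 0.0, 1.0]]
top [[487.1, 0.0, 255.6], [0.0, 487.1, 189.1], [0.0, 0.0, 1.0]] [[-0.0047, -0.9999, 0.0127, -0.0015], [-0.9893, 0.0028, -0.1459, 0.5418], [0.1458, -0.0133, -0.9892, 1.5783], [0.0, 0.0, 0.0, 1.0]]
```

View pics/scene0.png

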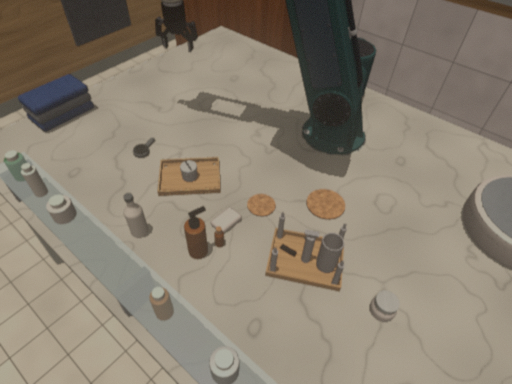

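```bash
python3 -c "
import cv2
im=cv2.imread('pics/top0.png')
cv2.imwrite('pics/top0b.png',cv2.resize(im,None,fx=1.5625,fy=1.5625,interpolation=3))"
```

```text
(no output)
```

View pics/top0b.png

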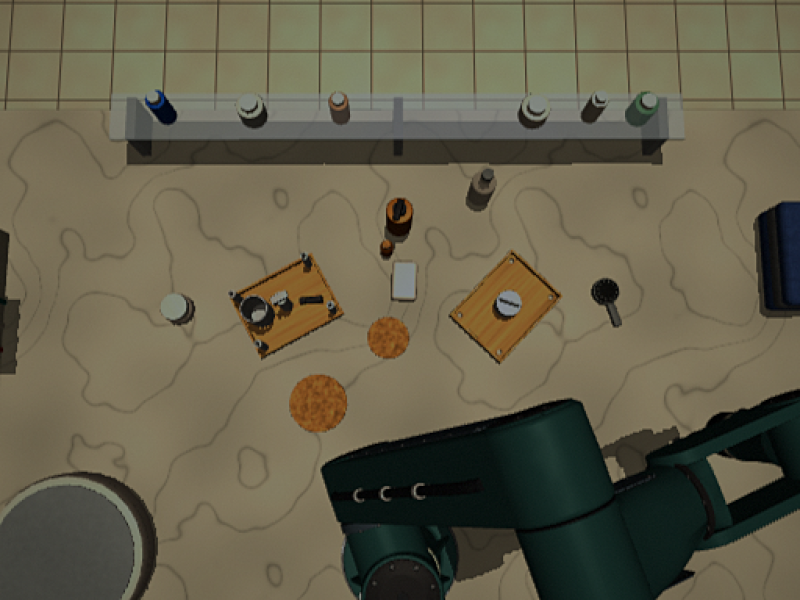

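Top view (x1.5625): the stand is at about (287,306) with the tumbler in it at (258,312). The tray is at (506,306) with its ring at (508,304). There are two coasters, a small one at (388,337) and a larger one at (318,403). Tall round things that could be taken for the tumbler are the jar (177,308), the lotion (482,190) and the pump (399,215). I'll crop closer.

```bash
python3 -c "
import cv2
im=cv2.imread('pics/top0.png')
a=cv2.resize(im[155:235,140:240],None,fx=8,fy=7.5,interpolation=2)[:,:800]
a=cv2.resize(im[155:230,140:240],None,fx=8,fy=8,interpolation=2); cv2.imwrite('pics/c1.png',a)
a=cv2.resize(im[155:235,280:380],None,fx=7.5,fy=7.5,interpolation=2); cv2.imwrite('pics/c2.png',a)
a=cv2.resize(im[190:290,170:300],None,fx=6,fy=6,interpolation=2); cv2.imwrite('pics/c3.png',a)
"
```

```text
(no output)
```

View pics/c1.png

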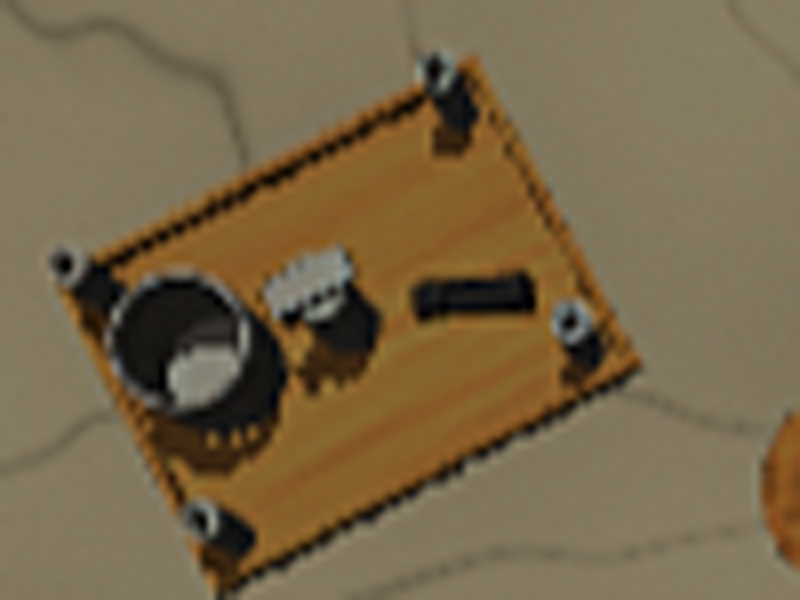

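View pics/c2.png

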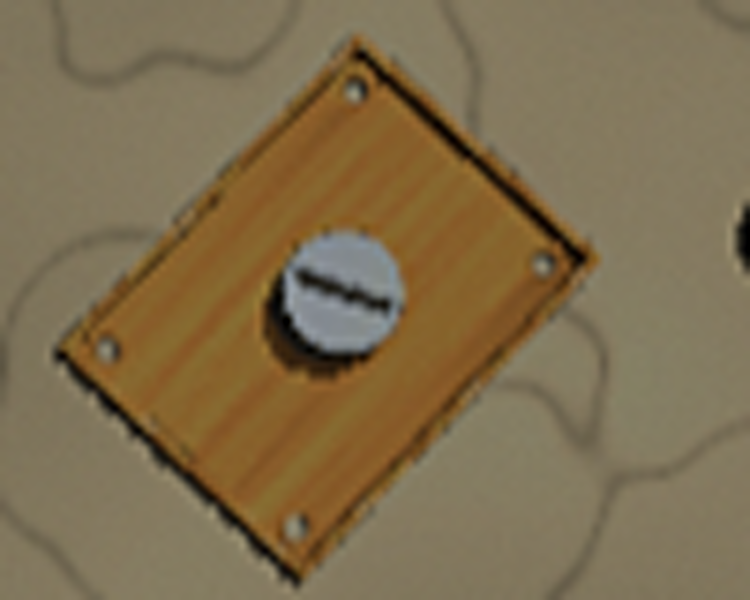

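View pics/c3.png

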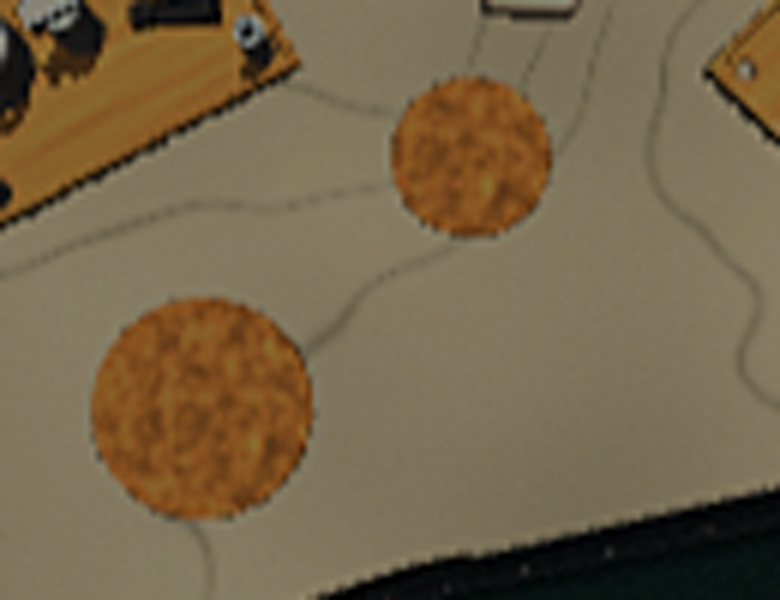

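The small coaster is about 26.7 px across (about 90 mm), centred at (248.5,216.2) in the original image. The tumbler rim is at crop (180,342). The stand's pins, the tray's holes and the ridge are all clear, and the ring reads about 66° from open. Next I'll compute poses.

```bash
cat > h.py <<'E'
import numpy as np, cv2
from scipy.optimize import least_squares
from scipy.spatial.transform import Rotation as R
from cell import readout, optics
def un(px,z,c):
    K=np.array(c["mtx"]);T=np.array(c["world_to_cam"])
    o=-T[:3,:3].T@T[:3,3]; d=T[:3,:3].T@np.linalg.inv(K)@np.array([px[0],px[1],1.])
    return (o+d*(z-o[2])/d[2])[:2]
def proj(P,c):
    K=np.array(c["mtx"]);T=np.array(c["world_to_cam"]); q=K@(T[:3,:3]@np.asarray(P,float)+T[:3,3]); return q[:2]/q[2]
def fit(loc,w):  # planar rigid fit
    loc=np.array(loc);w=np.array(w)
    f=lambda p:(np.c_[loc[:,0]*np.cos(p[2])-loc[:,1]*np.sin(p[2])+p[0],loc[:,0]*np.sin(p[2])+loc[:,1]*np.cos(p[2])+p[1]]-w).ravel()
    best=min((least_squares(f,[*w.mean(0),t]) for t in np.arange(-3,3,.5)),key=lambda r:r.cost)
    return best.x,best.fun.reshape(-1,2)
def tool():
    s=readout.get_state(); M=R.from_rotvec(s["tcp_rot"]).as_matrix()
    return s,np.array(s["tool_pos"]),M
def goto(target,jaw):
    """print tool-frame slide (mm) to target and cw turn (deg) so tool x -> world angle jaw (deg) mod 180"""
    s,p,M=tool()
    cur=np.degrees(np.arctan2(M[1,0],M[0,0])); d=(cur-jaw+90)%180-90
    print("t",round(s["time_s"],2),"p",np.round(p,4),"jaw",round(cur,2),"tilt",np.round(np.degrees(M[:2,2]),2),"j6",round(s["joint_positions"][5],2),"gap",round(s["finger_gap"],4))
    print("slide",np.round(M.T@(np.array(target)-p)*1000,1),"turn cw",round(d,2))
E
python3 - <<'E'
from h import *
c=optics.calibration("top")
o=lambda x,y,s,a,b:((x+.5)/s-.5+a,(y+.5)/s-.5+b)
c1=lambda x,y:o(x,y,8,140,155); c2=lambda x,y:o(x,y,7.5,280,155)
for z in(.122,.1):
    P=[un(c1(*p),z,c) for p in((67,262),(200,520),(433,70),(573,320))]
    x,r=fit([(58,83),(-58,83),(58,-83),(-58,-83)]@np.eye(2)/1000,P); print("stand",z,x,np.degrees(x[2]),np.round(r*1000,1).tolist())
print("col",un(c1(310,280),.131,c))
P=[un(c2(*p),.006,c) for p in((355,90),(543,263),(107,350),(295,527))]
x,r=fit([(58,83),(-58,83),(58,-83),(-58,-83)]@np.eye(2)/1000,P)
y,r2=fit([(-58,83),(58,83),(-58,-83),(58,-83)]@np.eye(2)/1000,P)
print("tray",x,np.degrees(x[2]),np.round(r*1000,1).tolist(),(r2**2).sum(),y)
print("ring",un(c2(344,291),.056,c)); a=un(c2(298,272),.058,c);b=un(c2(390,305),.058,c);print("ridge",np.degrees(np.arctan2(*(b-a)[::-1])))
print("tumbler",un(c1(180,342),.12,c)); print("coaster",un(o(471,157,6,170,190),.006,c))
s,p,M=tool();print(M.round(3))
E
```

```text
stand 0.122 [ 0.5239591   0.23716725 -5.78637269] -331.5347340815899 [[-0.8, 1.7], [-1.0, 0.8], [1.8, -1.7], [-0.0, -0.7]]
stand 0.1 [0.52712016 0.24034384 0.49681261] 28.465265640291804 [[-0.9, 0.2], [0.3, 0.2], [0.5, -1.1], [0.1, 0.7]]
col [0.52741155 0.23935914]
tray [ 0.52424508 -0.23225985 -2.34222754] -134.19975272639365 [[-80.5, -83.4], [80.4, 83.0], [-80.4, -82.9], [80.6, 83.3]] 3.9741780449548166e-07 [ 0.52424508 -0.23225985 -2.33897819]
ring [ 0.52438309 -0.23294698]
ridge -110.19370869938878
tumbler [0.50457932 0.29144206]
coaster [0.45604863 0.02180464]
[[ 0.432 -0.902 -0.001]
 [-0.902 -0.432  0.002]
 [-0.002 -0.    -1.   ]]
```

```bash
python3 - <<'E'
from h import *
goto([.5046,.2914,.30],28.5)
E
```

```text
t 0.1 p [ 0.259  -0.5406  0.2525] jaw -64.4 tilt [-0.03  0.09] j6 -0.12 gap 0.0848
slide [-644.3 -580.9  -46.3] turn cw 87.1
```

```bash
python3 -m inch '[{"slide":[-27,-24,-6],"angular":[0,0,0],"hand":0.88},{"slide":[-27,-24,-6],"angular":[0,0,0],"hand":0.88},{"slide":[-27,-24,-6],"angular":[0,0,0],"hand":0.88},{"slide":[-27,-24,-6],"angular":[0,0,0],"hand":0.88},{"slide":[-27,-24,-6],"angular":[0,0,0],"hand":0.88},{"slide":[-27,-24,-6],"angular":[0,0,0],"hand":0.88},{"slide":[-27,-24,-6],"angular":[0,0,0],"hand":0.88},{"slide":[-27,-24,-4],"angular":[0,0,0],"hand":0.88}]' 40
python3 -m inch '[{"slide":[-27,-24,0],"angular":[0,0,0],"hand":0.88},{"slide":[-27,-24,0],"angular":[0,0,0],"hand":0.88},{"slide":[-27,-24,0],"angular":[0,0,0],"hand":0.88},{"slide":[-27,-24,0],"angular":[0,0,0],"hand":0.88},{"slide":[-27,-24,0],"angular":[0,0,0],"hand":0.88},{"slide":[-27,-24,0],"angular":[0,0,0],"hand":0.88},{"slide":[-27,-24,0],"angular":[0,0,0],"hand":0.88},{"slide":[-27,-24,0],"angular":[0,0,0],"hand":0.88}]'
python3 -m inch '[{"slide":[-27,-24,0],"angular":[0,0,0],"hand":0.88},{"slide":[-27,-24,0],"angular":[0,0,0],"hand":0.88},{"slide":[-27,-24,0],"angular":[0,0,0],"hand":0.88},{"slide":[-27,-24,0],"angular":[0,0,0],"hand":0.88},{"slide":[-27,-24,0],"angular":[0,0,0],"hand":0.88},{"slide":[-27,-24,0],"angular":[0,0,0],"hand":0.88},{"slide":[0,0,0],"angular":[0,0,-7],"hand":0.88},{"slide":[0,0,0],"angular":[0,0,-7],"hand":0.88}]'
python3 -m inch '[{"slide":[0,0,0],"angular":[0,0,-7],"hand":0.88},{"slide":[0,0,0],"angular":[0,0,-7],"hand":0.88},{"slide":[0,0,0],"angular":[0,0,-7],"hand":0.88},{"slide":[0,0,0],"angular":[0,0,-7],"hand":0.88},{"slide":[0,0,0],"angular":[0,0,-7],"hand":0.88},{"slide":[0,0,0],"angular":[0,0,-7],"hand":0.88},{"slide":[0,0,0],"angular":[0,0,-7],"hand":0.88},{"slide":[0,0,0],"angular":[0,0,-7],"hand":0.88}]'
python3 -c "
from h import *
goto([.5046,.2914,.30],28.5)
w=optics.calibration('wrist'); cv2.imwrite('pics/w1.png',cv2.resize(optics.grab_frame('wrist')[:,:,::-1],None,fx=1.5,fy=1.5))
np.savez('w1.npz',**{k:np.array(w[k]) for k in ('mtx','world_to_cam')})"
```

```text
time_s: 0.77
tool_pos: [0.3391, -0.2616, 0.2995]
tcp_rot: [-2.658, 1.675, -0.0]
wrist_force: [-0.6, 0.6, -0.2]
finger_gap: 0.0751
time_s: 1.43
tool_pos: [0.4187, 0.0163, 0.2992]
tcp_rot: [2.658, -1.674, -0.0]
wrist_force: [1.9, -0.2, 0.0]
finger_gap: 0.0749
time_s: 2.1
tool_pos: [0.4788, 0.2249, 0.2987]
tcp_rot: [2.848, -1.325, -0.001]
wrist_force: [-0.0, -1.2, -0.6]
finger_gap: 0.075
time_s: 2.77
tool_pos: [0.4784, 0.2226, 0.2989]
tcp_rot: [3.137, 0.163, -0.001]
wrist_force: [0.3, 0.4, -0.0]
finger_gap: 0.0751
t 2.77 p [0.4784 0.2226 0.2989] jaw 5.95 tilt [-0.05 -0.01] j6 0.2 gap 0.0751
slide [ 33.2 -65.7  -1.1] turn cw -22.55
```

View pics/w1.png

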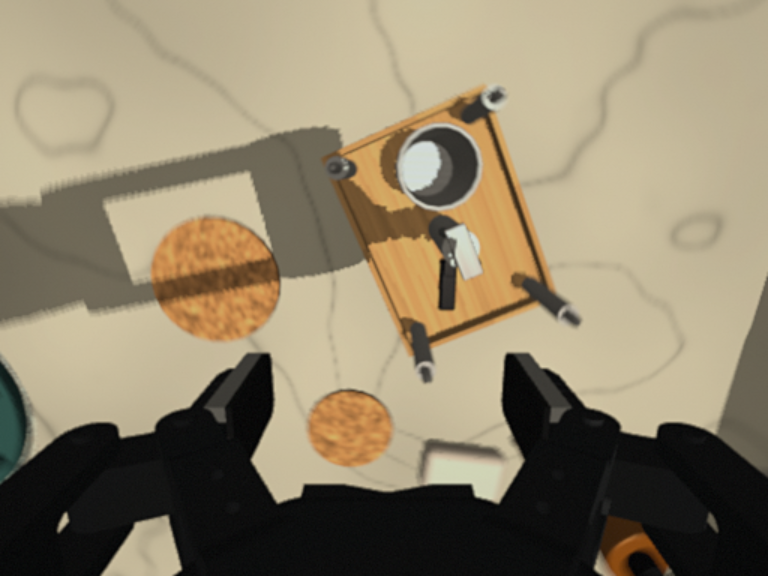

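The wrist view shows the tumbler rim centred at about (440,167) and the small coaster at (350,428) (x1.5 pixels). The post tops are at (497,97), (340,165), (427,375) and (574,319).

```bash
python3 - <<'E'
from h import *
c=dict(np.load('w1.npz'))
q=lambda x,y:((x+.5)/1.5-.5,(y+.5)/1.5-.5)
print("tumbler",un(q(440,167),.12,c),"coaster",un(q(350,428),.006,c),"col",un(q(466,252),.131,c))
for z in (.1,.122):
    x,r=fit(np.array([(-58,83),(58,83),(-58,-83),(58,-83)])/1000,[un(q(*p),z,c) for p in((340,165),(497,97),(427,375),(574,319))]);print(z,x,np.degrees(x[2]),np.round(r*1000,1).tolist())
goto([.5046,.2914,.30],28.5)
E
```

```text
tumbler [0.50574976 0.29454736] coaster [0.45979759 0.02577872] col [0.52865727 0.24282646]
0.1 [0.53027814 0.24164353 0.50001576] 28.64879295562836 [[0.5, -2.5], [1.7, -1.1], [0.4, 2.6], [-2.5, 0.9]]
0.122 [0.52629177 0.24484548 0.50001576] 28.648792471206104 [[-5.8, 0.8], [2.3, 5.9], [-0.4, -4.5], [3.9, -2.2]]
t 2.82 p [0.4784 0.2226 0.2989] jaw 6.36 tilt [-0.05 -0.01] j6 0.19 gap 0.0753
slide [ 33.6 -65.4  -1.1] turn cw -22.14
```

```bash
python3 -m inch '[{"slide":[17,-33,0],"angular":[0,0,0],"hand":0.88},{"slide":[17,-33,0],"angular":[0,0,0],"hand":0.88},{"slide":[0,0,0],"angular":[0,0,-7],"hand":0.88},{"slide":[0,0,0],"angular":[0,0,-7],"hand":0.88},{"slide":[0,0,0],"angular":[0,0,-7],"hand":0.88},{"slide":[0,0,0],"angular":[0,0,-0.7],"hand":0.88},{"slide":[0,0,0],"angular":[0,0,0],"hand":0.88},{"slide":[0,0,0],"angular":[0,0,0],"hand":0.88}]'
python3 -c "
from h import *
goto([.5052,.293,.10],28.5)
w=optics.calibration('wrist'); cv2.imwrite('pics/w2.png',cv2.resize(optics.grab_frame('wrist')[:,:,::-1],None,fx=1.5,fy=1.5))
np.savez('w2.npz',**{k:np.array(w[k]) for k in ('mtx','world_to_cam')})"
```

```text
time_s: 3.48
tool_pos: [0.506, 0.2916, 0.2992]
tcp_rot: [-3.055, -0.734, 0.001]
wrist_force: [0.2, -0.7, 0.1]
finger_gap: 0.0749
t 3.48 p [0.506  0.2916 0.2992] jaw 27.03 tilt [-0.02 -0.  ] j6 -0.07 gap 0.0749
slide [  0.   -1.6 199.2] turn cw -1.47
```

View pics/w2.png

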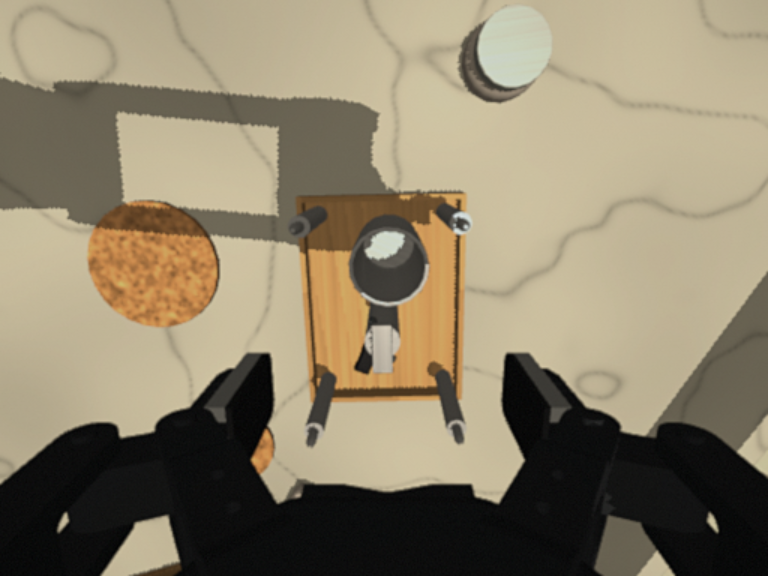

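The rim is at (389,265), centred between the jaws (midpoint about 387). I'll descend.

```bash
python3 -c "
from h import *
c=dict(np.load('w2.npz'));q=lambda x,y:((x+.5)/1.5-.5,(y+.5)/1.5-.5)
print(un(q(389,265),.12,c))"
python3 -m inch '[{"slide":[0,-1.5,30],"angular":[0,0,-1.5],"hand":0.88},{"slide":[0,0,30],"angular":[0,0,0],"hand":0.88},{"slide":[0,0,30],"angular":[0,0,0],"hand":0.88},{"slide":[0,0,25],"angular":[0,0,0],"hand":0.88},{"slide":[0,0,0],"angular":[0,0,0],"hand":0.88}]'
python3 -c "
from h import *
goto([.5052,.293,.10],28.5)
cv2.imwrite('pics/s2.png',optics.grab_frame('scene')[150:340,200:430,::-1].repeat(3,0).repeat(3,1))"
```

```text
[0.5059851  0.29564345]
time_s: 3.95
tool_pos: [0.5021, 0.2914, 0.1795]
tcp_rot: [3.043, 0.777, -0.014]
wrist_force: [-0.6, -0.2, -0.0]
finger_gap: 0.0751
t 3.95 p [0.5021 0.2914 0.1795] jaw 28.64 tilt [-0.49 -0.2 ] j6 -0.09 gap 0.0751
slide [ 4.3  0.2 79.5] turn cw 0.14
```

View pics/s2.png

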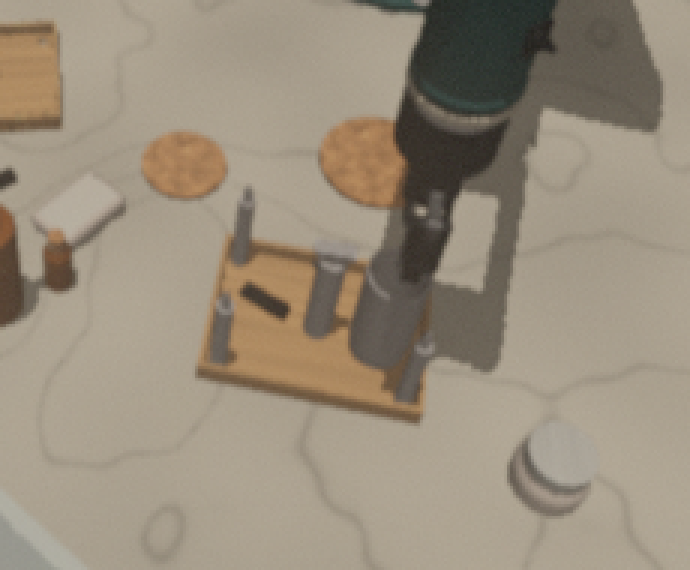

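```bash
python3 -m inch '[{"slide":[1,-1,20],"angular":[0,0,0],"hand":0.88},{"slide":[0,0,20],"angular":[0,0,0],"hand":0.88},{"slide":[0,0,20],"angular":[0,0,0],"hand":0.88},{"slide":[0,0,16],"angular":[0,0,0],"hand":0.88},{"slide":[0,0,0],"angular":[0,0,0],"hand":0.88},{"slide":[0,0,0],"angular":[0,0,0],"hand":0.88},{"slide":[0,0,0],"angular":[0,0,0],"hand":0.88}]'
python3 -c "
from h import *
goto([.5055,.2945,.10],28.5)"
```

```text
time_s: 4.58
tool_pos: [0.5073, 0.2951, 0.1104]
tcp_rot: [-3.043, -0.78, -0.005]
wrist_force: [1.0, 0.5, 0.0]
finger_gap: 0.075
t 4.58 p [0.5073 0.2951 0.1104] jaw 28.76 tilt [0.16 0.08] j6 -0.09 gap 0.075
slide [-1.9 -0.4 10.4] turn cw 0.26
```

```bash
python3 -m inch '[{"slide":[-1,0,6],"angular":[0,0,0],"hand":0.88},{"slide":[0,0,0],"angular":[0,0,0],"hand":0.8},{"slide":[0,0,0],"angular":[0,0,0],"hand":0.6},{"slide":[0,0,0],"angular":[0,0,0],"hand":0.5},{"slide":[0,0,0],"angular":[0,0,0],"hand":0.4},{"slide":[0,0,0],"angular":[0,0,0],"hand":0.4},{"slide":[0,0,0],"angular":[0,0,0],"hand":0.4},{"slide":[0,0,0],"angular":[0,0,0],"hand":0.4}]' 40
python3 -c "
from h import *
goto([.5055,.2945,.10],28.5);print(readout.get_state()['wrist_force'])"
```

```text
time_s: 5.25
tool_pos: [0.5053, 0.2941, 0.1032]
tcp_rot: [-3.043, -0.781, -0.001]
wrist_force: [-1.2, -0.1, 6.1]
finger_gap: 0.0555
t 5.25 p [0.5053 0.2941 0.1032] jaw 28.8 tilt [0.05 0.03] j6 -0.09 gap 0.0555
slide [ 0.3 -0.2  3.2] turn cw 0.3
[-1.21202934 -0.10138964  6.13321889]
```

```bash
python3 -m inch '[{"slide":[0,0,-8],"angular":[0,0,0],"hand":0.4},{"slide":[0,0,-15],"angular":[0,0,0],"hand":0.4},{"slide":[0,0,-22],"angular":[0,0,0],"hand":0.4},{"slide":[0,0,-25],"angular":[0,0,0],"hand":0.4},{"slide":[0,0,-25],"angular":[0,0,0],"hand":0.4},{"slide":[0,0,-25],"angular":[0,0,0],"hand":0.4},{"slide":[0,0,-20],"angular":[0,0,0],"hand":0.4},{"slide":[0,0,-10],"angular":[0,0,0],"hand":0.4}]'
python3 -c "
from h import *
goto([.4585,.025,.25],28.5)
cv2.imwrite('pics/s3.png',optics.grab_frame('scene')[120:310,200:430,::-1].repeat(3,0).repeat(3,1))"
```

```text
time_s: 5.92
tool_pos: [0.506, 0.2944, 0.2556]
tcp_rot: [-3.042, -0.781, -0.007]
wrist_force: [0.6, 0.2, -0.6]
finger_gap: 0.0557
t 5.92 p [0.506  0.2944 0.2556] jaw 28.8 tilt [0.22 0.1 ] j6 -0.09 gap 0.0557
slide [-171.5  213.2    4.9] turn cw 0.3
```

View pics/s3.png

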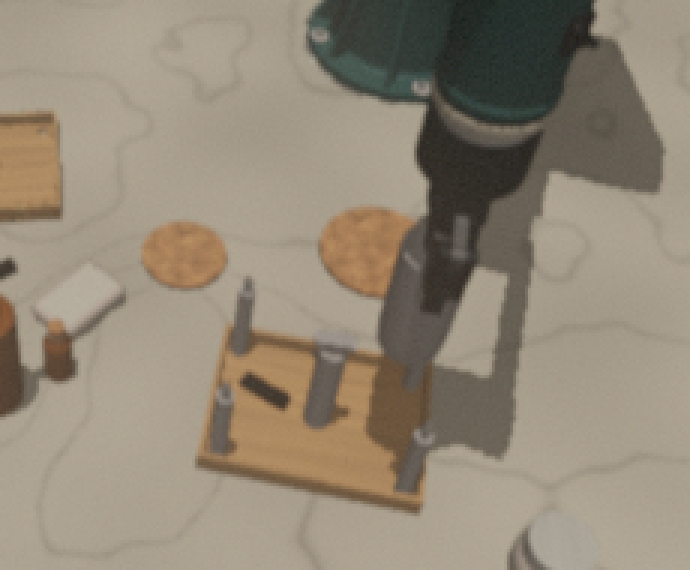

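The tumbler is lifted clear of the posts, so I'll carry it to the coaster.

```bash
python3 -m inch '[{"slide":[-8,10,0],"angular":[0,0,0],"hand":0.4},{"slide":[-17,21,0],"angular":[0,0,0],"hand":0.4},{"slide":[-20,25,0],"angular":[0,0,0],"hand":0.4},{"slide":[-20,25,0],"angular":[0,0,0],"hand":0.4},{"slide":[-20,25,0],"angular":[0,0,0],"hand":0.4},{"slide":[-20,25,0],"angular":[0,0,0],"hand":0.4},{"slide":[-20,25,0],"angular":[0,0,0],"hand":0.4},{"slide":[-20,25,0],"angular":[0,0,0],"hand":0.4}]'
python3 -m inch '[{"slide":[-17,21,0],"angular":[0,0,0],"hand":0.4},{"slide":[-9,11,0],"angular":[0,0,0],"hand":0.4},{"slide":[0,0,20],"angular":[0,0,0],"hand":0.4},{"slide":[0,0,30],"angular":[0,0,0],"hand":0.4},{"slide":[0,0,30],"angular":[0,0,0],"hand":0.4},{"slide":[0,0,20],"angular":[0,0,0],"hand":0.4},{"slide":[0,0,10],"angular":[0,0,0],"hand":0.4},{"slide":[0,0,0],"angular":[0,0,0],"hand":0.4}]'
python3 -c "
from h import *
goto([.4585,.025,.1042],28.5)
cv2.imwrite('pics/t3.png',optics.grab_frame('top')[180:260,180:290,::-1].repeat(7,0).repeat(7,1))
cv2.imwrite('pics/s4.png',optics.grab_frame('scene')[120:290,180:380,::-1].repeat(3,0).repeat(3,1))"
```

```text
time_s: 6.63
tool_pos: [0.4628, 0.0636, 0.2505]
tcp_rot: [-3.042, -0.781, 0.006]
wrist_force: [0.5, -0.6, -0.1]
finger_gap: 0.0556
time_s: 7.3
tool_pos: [0.4538, 0.0248, 0.1388]
tcp_rot: [-3.04, -0.78, 0.013]
wrist_force: [0.3, -0.2, -1.7]
finger_gap: 0.0556
t 7.3 p [0.4538 0.0248 0.1388] jaw 28.78 tilt [-0.48  0.04] j6 -0.6 gap 0.0556
slide [ 4.5  2.2 34.5] turn cw 0.28
```

View pics/s4.png

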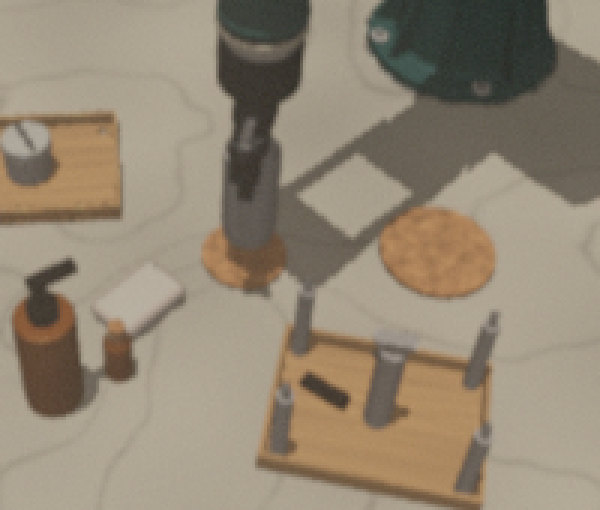

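View pics/t3.png

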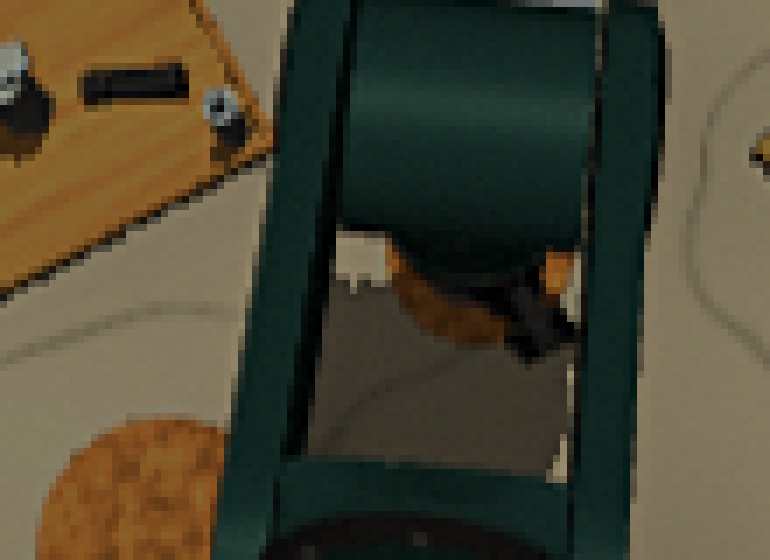

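The tumbler hangs over the small coaster, about 33 mm up. I'll let it settle and lower it.

```bash
python3 -m inch '[{"slide":[0,0,0],"angular":[0,0,0],"hand":0.4},{"slide":[0,0,10],"angular":[0,0,0],"hand":0.4},{"slide":[0,0,10],"angular":[0,0,0],"hand":0.4},{"slide":[0,0,0],"angular":[0,0,0],"hand":0.4},{"slide":[0,0,0],"angular":[0,0,0],"hand":0.4}]'
python3 -c "
from h import *
goto([.4585,.025,.1042],28.5)"
```

```text
time_s: 7.82
tool_pos: [0.4578, 0.0249, 0.1228]
tcp_rot: [3.043, 0.781, 0.001]
wrist_force: [0.0, 0.6, -0.7]
finger_gap: 0.0555
t 7.82 p [0.4578 0.0249 0.1228] jaw 28.8 tilt [0.02 0.  ] j6 -0.6 gap 0.0555
slide [ 0.6  0.2 18.6] turn cw 0.3
```

```bash
python3 -m inch '[{"slide":[0,0,8],"angular":[0,0,0],"hand":0.4},{"slide":[0,0,5],"angular":[0,0,0],"hand":0.4},{"slide":[0,0,2],"angular":[0,0,0],"hand":0.4},{"slide":[0,0,0],"angular":[0,0,0],"hand":0.4},{"slide":[0,0,0],"angular":[0,0,0],"hand":0.4},{"slide":[0,0,0],"angular":[0,0,0],"hand":0.4}]'
python3 -m inch '[{"slide":[0,0,1],"angular":[0,0,0],"hand":0.4},{"slide":[0,0,1],"angular":[0,0,0],"hand":0.4},{"slide":[0,0,0],"angular":[0,0,0],"hand":0.4},{"slide":[0,0,0],"angular":[0,0,0],"hand":0.4}]'
python3 -c "
from h import *
goto([.4585,.025,.1042],28.5)"
```

```text
time_s: 8.32
tool_pos: [0.4578, 0.0249, 0.1074]
tcp_rot: [-3.043, -0.781, -0.0]
wrist_force: [0.2, -0.9, -1.6]
finger_gap: 0.0556
time_s: 8.65
tool_pos: [0.4577, 0.025, 0.1053]
tcp_rot: [-3.043, -0.781, 0.0]
wrist_force: [0.7, 0.8, -1.0]
finger_gap: 0.0554
t 8.65 p [0.4577 0.025  0.1053] jaw 28.8 tilt [-0.01  0.01] j6 -0.6 gap 0.0554
slide [0.7 0.4 1.1] turn cw 0.3
```

```bash
python3 -m inch '[{"slide":[0,0,0.5],"angular":[0,0,0],"hand":0.4},{"slide":[0,0,0.5],"angular":[0,0,0],"hand":0.4},{"slide":[0,0,0],"angular":[0,0,0],"hand":0.4},{"slide":[0,0,0],"angular":[0,0,0],"hand":0.4}]'
python3 -m inch '[{"slide":[0,0,0.5],"angular":[0,0,0],"hand":0.4},{"slide":[0,0,0.5],"angular":[0,0,0],"hand":0.4},{"slide":[0,0,0],"angular":[0,0,0],"hand":0.4},{"slide":[0,0,0],"angular":[0,0,0],"hand":0.4}]'
```

```text
time_s: 8.98
tool_pos: [0.4577, 0.0249, 0.1043]
tcp_rot: [-3.043, -0.781, 0.0]
wrist_force: [0.6, -0.2, -0.8]
finger_gap: 0.0557
time_s: 9.32
tool_pos: [0.4579, 0.0249, 0.1041]
tcp_rot: [3.043, 0.781, 0.001]
wrist_force: [-2.2, -0.6, 9.4]
finger_gap: 0.0554
```

Contact: 9 N upward. I'll release and withdraw.

```bash
python3 -m inch '[{"slide":[0,0,-0.5],"angular":[0,0,0],"hand":0.45},{"slide":[0,0,0],"angular":[0,0,0],"hand":0.68},{"slide":[0,0,0],"angular":[0,0,0],"hand":0.75},{"slide":[0,0,0],"angular":[0,0,0],"hand":0.85},{"slide":[0,0,0],"angular":[0,0,0],"hand":0.88},{"slide":[0,0,-15],"angular":[0,0,0],"hand":0.88},{"slide":[0,0,-25],"angular":[0,0,0],"hand":0.88},{"slide":[0,0,-35],"angular":[0,0,0],"hand":0.88}]'
python3 -m inch '[{"slide":[0,0,-35],"angular":[0,0,0],"hand":0.88},{"slide":[0,0,-35],"angular":[0,0,0],"hand":0.88},{"slide":[0,0,-25],"angular":[0,0,0],"hand":0.88},{"slide":[0,0,0],"angular":[0,0,0],"hand":0.88}]'
python3 -c "
from h import *
goto([.524,-.230,.28],70)
w=optics.calibration('wrist'); cv2.imwrite('pics/w4.png',cv2.resize(optics.grab_frame('wrist')[:,:,::-1],None,fx=1.5,fy=1.5))
np.savez('w4.npz',**{k:np.array(w[k]) for k in ('mtx','world_to_cam')})"
```

```text
time_s: 9.98
tool_pos: [0.4556, 0.0251, 0.1776]
tcp_rot: [-3.041, -0.781, 0.009]
wrist_force: [0.9, 0.1, -0.3]
finger_gap: 0.0752
time_s: 10.32
tool_pos: [0.461, 0.0247, 0.2791]
tcp_rot: [3.04, 0.781, 0.015]
wrist_force: [1.0, 0.6, -0.4]
finger_gap: 0.0751
t 10.32 p [0.461  0.0247 0.2791] jaw 28.81 tilt [ 0.57 -0.05] j6 -0.6 gap 0.0751
slide [-67.5 253.5  -0. ] turn cw -41.19
```

View pics/w4.png

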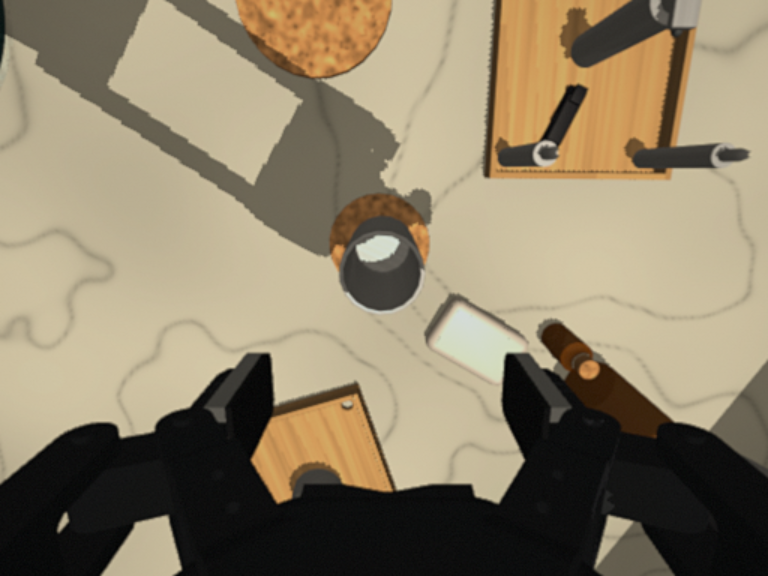

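```bash
python3 -c "
from h import *
c=dict(np.load('w4.npz'));q=lambda x,y:((x+.5)/1.5-.5,(y+.5)/1.5-.5)
print('tumbler',un(q(382,271),.121,c),'coaster',un(q(380,243),.006,c))"
python3 -m inch '[{"slide":[-4,15,0],"angular":[0,0,0],"hand":0.88},{"slide":[-8,32,0],"angular":[0,0,0],"hand":0.88},{"slide":[-8,32,0],"angular":[0,0,0],"hand":0.88},{"slide":[-8,32,0],"angular":[0,0,0],"hand":0.88},{"slide":[-8,32,0],"angular":[0,0,0],"hand":0.88},{"slide":[-8,32,0],"angular":[0,0,0],"hand":0.88},{"slide":[-8,28,0],"angular":[0,0,0],"hand":1},{"slide":[0,0,0],"angular":[0,0,0],"hand":1}]'
python3 -m inch '[{"slide":[0,0,0],"angular":[0,0,0],"hand":1},{"slide":[0,0,0],"angular":[0,0,0],"hand":1},{"slide":[0,0,0],"angular":[0,0,0],"hand":1}]'
python3 -c "
from h import *
goto([.524,-.230,.28],28.5)
w=optics.calibration('wrist'); cv2.imwrite('pics/w5.png',cv2.resize(optics.grab_frame('wrist')[:,:,::-1],None,fx=1.5,fy=1.5))
np.savez('w5.npz',**{k:np.array(w[k]) for k in ('mtx','world_to_cam')})
cv2.imwrite('pics/t5.png',optics.grab_frame('top')[180:260,180:290,::-1].repeat(7,0).repeat(7,1))"
```

```text
tumbler [0.45833198 0.02674967] coaster [0.45670908 0.02528667]
time_s: 11.03
tool_pos: [0.5109, -0.1829, 0.2721]
tcp_rot: [3.042, 0.776, -0.002]
wrist_force: [0.5, 0.4, -0.6]
finger_gap: 0.0854
time_s: 11.28
tool_pos: [0.5091, -0.1766, 0.2728]
tcp_rot: [-3.041, -0.782, 0.002]
wrist_force: [-0.1, -0.1, -0.4]
finger_gap: 0.0853
t 11.28 p [ 0.5091 -0.1766  0.2728] jaw 28.85 tilt [-0.11  0.09] j6 -0.97 gap 0.0853
slide [-12.7  53.9  -7.3] turn cw 0.35
```

View pics/w5.png

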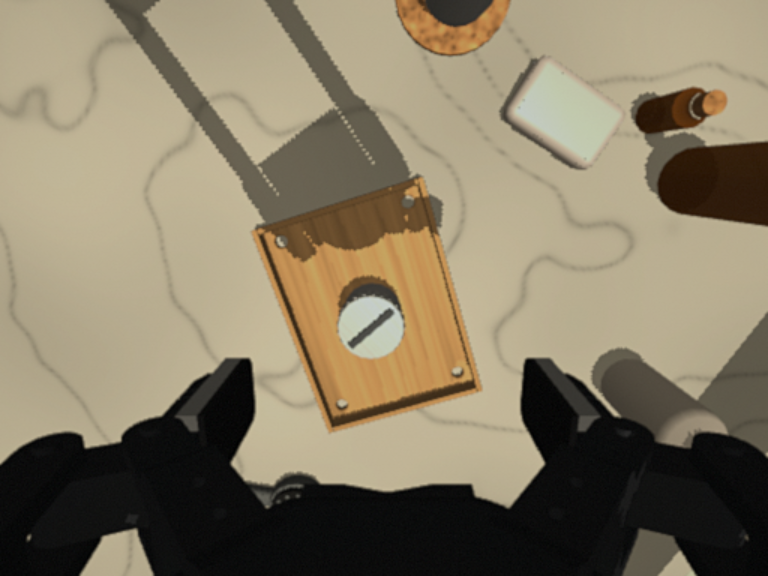

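View pics/t5.png

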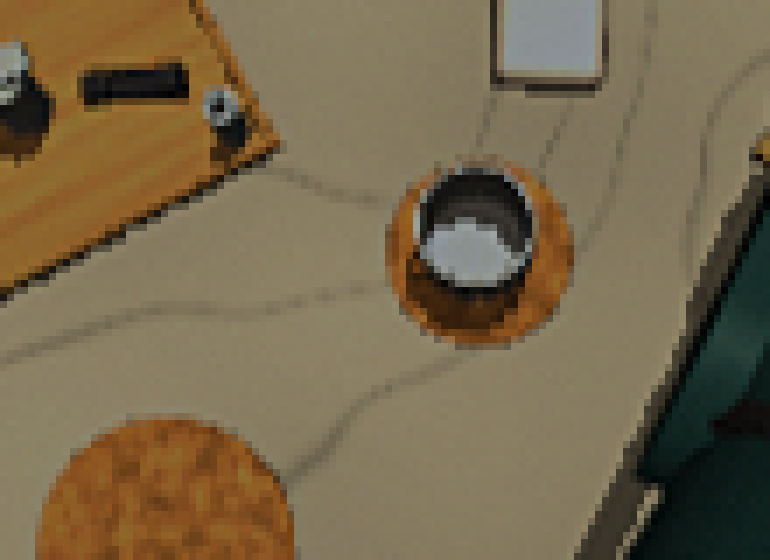

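The tumbler stands on the coaster, within about 3 mm of centre by the wrist view. The ring top is at (371,326), the holes at (282,242), (408,201), (457,371) and (342,404), and the ridge runs from (350,346) to (392,312).

```bash
python3 - <<'E'
from h import *
c=dict(np.load('w5.npz'));q=lambda x,y:((x+.5)/1.5-.5,(y+.5)/1.5-.5)
print("ring",un(q(371,326),.056,c))
a,b=un(q(350,346),.058,c),un(q(392,312),.058,c);print("ridge",np.degrees(np.arctan2(*(b-a)[::-1]))%180)
P=[un(q(*p),.006,c) for p in((282,242),(408,201),(342,404),(457,371))]
x,r=fit(np.array([(-58,83),(58,83),(-58,-83),(58,-83)])/1000,P);print("tray",x[:2],"y axis",(np.degrees(x[2])+90)%180,np.round(r*1000,1).tolist())
goto([*un(q(371,326),.056,c),.16],28.5)
E
```

```text
ring [ 0.52390328 -0.2296546 ]
ridge 69.19188227218226
tray [ 0.52437549 -0.23062568] y axis 136.06006490265162 [[-1.2, 0.3], [0.0, -0.0], [0.1, -0.3], [1.1, -0.0]]
t 11.38 p [ 0.5095 -0.1767  0.2735] jaw 28.88 tilt [-0.05  0.04] j6 -0.97 gap 0.0855
slide [-12.9  53.5 113.4] turn cw 0.38
```

```bash
python3 -m inch '[{"slide":[-6,26,0],"angular":[0,0,0],"hand":1},{"slide":[-6,27,20],"angular":[0,0,0],"hand":1},{"slide":[0,0,30],"angular":[0,0,0],"hand":1},{"slide":[0,0,30],"angular":[0,0,0],"hand":1},{"slide":[0,0,30],"angular":[0,0,0],"hand":1},{"slide":[0,0,20],"angular":[0,0,0],"hand":1},{"slide":[0,0,10],"angular":[0,0,0],"hand":1},{"slide":[0,0,0],"angular":[0,0,0],"hand":1}]'
python3 -m inch '[{"slide":[0,0,0],"angular":[0,0,0],"hand":1},{"slide":[0,0,0],"angular":[0,0,0],"hand":1},{"slide":[0,0,0],"angular":[0,0,0],"hand":1}]'
python3 -c "
from h import *
goto([.5240,-.2300,.051],28.5)
w=optics.calibration('wrist'); cv2.imwrite('pics/w6.png',cv2.resize(optics.grab_frame('wrist')[:,:,::-1],None,fx=1.5,fy=1.5))"
```

```text
time_s: 12.05
tool_pos: [0.5235, -0.2286, 0.1317]
tcp_rot: [-3.039, -0.782, 0.005]
wrist_force: [1.1, 0.6, 0.7]
finger_gap: 0.0855
time_s: 12.3
tool_pos: [0.5262, -0.2307, 0.1355]
tcp_rot: [3.041, 0.781, 0.004]
wrist_force: [0.2, -0.2, 0.5]
finger_gap: 0.0854
t 12.3 p [ 0.5262 -0.2307  0.1355] jaw 28.82 tilt [ 0.16 -0.09] j6 -1.04 gap 0.0854
slide [-1.7 -1.9 84.5] turn cw 0.32
```

View pics/w6.png

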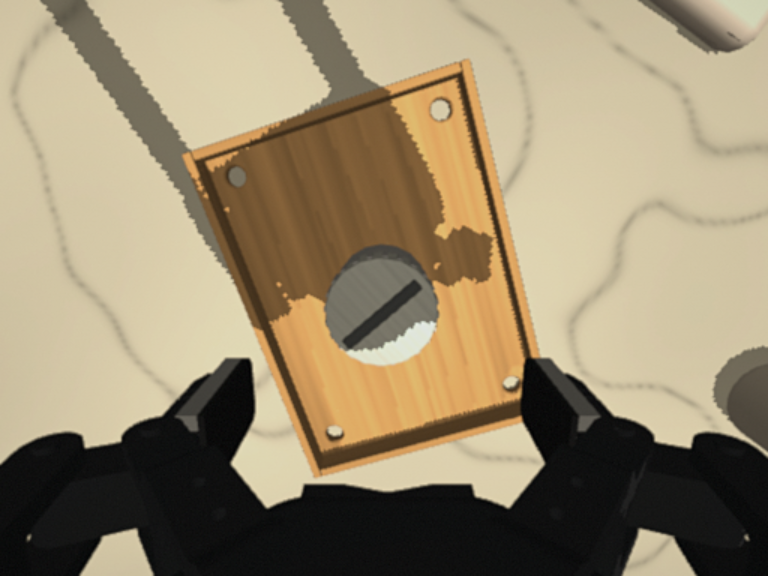

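The ring is at (382,306) and the jaw midpoint at about 388, a couple of mm off. I'll correct that and descend.

```bash
python3 -m inch '[{"slide":[-1.5,-1.5,20],"angular":[0,0,0],"hand":1},{"slide":[0,0,25],"angular":[0,0,0],"hand":1},{"slide":[0,0,20],"angular":[0,0,0],"hand":1},{"slide":[0,0,15],"angular":[0,0,0],"hand":1},{"slide":[0,0,4],"angular":[0,0,0],"hand":1},{"slide":[0,0,0],"angular":[0,0,0],"hand":1},{"slide":[0,0,0],"angular":[0,0,0],"hand":1},{"slide":[0,0,0],"angular":[0,0,0],"hand":1}]'
python3 -c "
from h import *
goto([.5240,-.2300,.051],28.5)"
```

```text
time_s: 13.02
tool_pos: [0.5239, -0.2302, 0.0512]
tcp_rot: [3.041, 0.781, 0.003]
wrist_force: [0.1, -0.2, 0.0]
finger_gap: 0.0854
t 13.02 p [ 0.5239 -0.2302  0.0512] jaw 28.8 tilt [ 0.12 -0.07] j6 -1.04 gap 0.0854
slide [ 0.2 -0.2  0.2] turn cw 0.3
```

Now I'll close on the ring and turn it counter-clockwise (negative tool z) by about 66°.

```bash
python3 -m inch '[{"slide":[0,0,0],"angular":[0,0,0],"hand":0.7},{"slide":[0,0,0],"angular":[0,0,0],"hand":0.5},{"slide":[0,0,0],"angular":[0,0,0],"hand":0.4},{"slide":[0,0,0],"angular":[0,0,0],"hand":0.4},{"slide":[0,0,0],"angular":[0,0,0],"hand":0.4},{"slide":[0,0,0],"angular":[0,0,0],"hand":0.4},{"slide":[0,0,0],"angular":[0,0,-3],"hand":0.4},{"slide":[0,0,0],"angular":[0,0,-5],"hand":0.4}]' 60
python3 -m inch '[{"slide":[0,0,0],"angular":[0,0,-6],"hand":0.4},{"slide":[0,0,0],"angular":[0,0,-6],"hand":0.4},{"slide":[0,0,0],"angular":[0,0,-6],"hand":0.4},{"slide":[0,0,0],"angular":[0,0,-6],"hand":0.4},{"slide":[0,0,0],"angular":[0,0,-6],"hand":0.4},{"slide":[0,0,0],"angular":[0,0,-6],"hand":0.4},{"slide":[0,0,0],"angular":[0,0,-6],"hand":0.4},{"slide":[0,0,0],"angular":[0,0,-4],"hand":0.4}]'
python3 -c "
from h import *
goto([.5240,-.2300,.051],28.5);s=readout.get_state();print(s['torque'],s['wrist_force'])"
```

```text
time_s: 13.68
tool_pos: [0.5231, -0.23, 0.051]
tcp_rot: [2.979, 0.995, 0.001]
wrist_force: [-3.7, -0.7, 8.2]
finger_gap: 0.052
time_s: 14.35
tool_pos: [0.5228, -0.2308, 0.051]
tcp_rot: [2.35, 2.083, -0.002]
wrist_force: [-4.3, -4.7, 7.7]
finger_gap: 0.0522
t 14.35 p [ 0.5228 -0.2308  0.051 ] jaw 83.12 tilt [ 0.01 -0.1 ] j6 -1.99 gap 0.0522
slide [ 1.   1.1 -0. ] turn cw 54.62
[-0.3922752   0.56111545 -0.04326083] [-4.25828424 -4.65206169  7.70444642]
```

```bash
python3 -m inch '[{"slide":[0,0,0],"angular":[0,0,-5],"hand":0.4},{"slide":[0,0,0],"angular":[0,0,-4],"hand":0.4},{"slide":[0,0,0],"angular":[0,0,-2],"hand":0.4},{"slide":[0,0,0],"angular":[0,0,0],"hand":0.4},{"slide":[0,0,0],"angular":[0,0,0],"hand":0.4}]'
python3 -c "
from h import *
goto([.5240,-.2300,.051],94);s=readout.get_state();print(s['torque'],s['wrist_force'])
cv2.imwrite('pics/w7.png',cv2.resize(optics.grab_frame('wrist')[:,:,::-1],None,fx=1.5,fy=1.5))"
```

```text
time_s: 14.77
tool_pos: [0.523, -0.2309, 0.0509]
tcp_rot: [2.145, 2.293, -0.002]
wrist_force: [-4.0, -4.6, 8.2]
finger_gap: 0.0524
t 14.77 p [ 0.523  -0.2309  0.0509] jaw 93.84 tilt [ 0.03 -0.11] j6 -2.17 gap 0.0524
slide [ 0.8  1.1 -0.1] turn cw -0.16
[-0.36612532  0.53904681  0.03804111] [-4.00311383 -4.55790949  8.24928769]
```

View pics/w7.png

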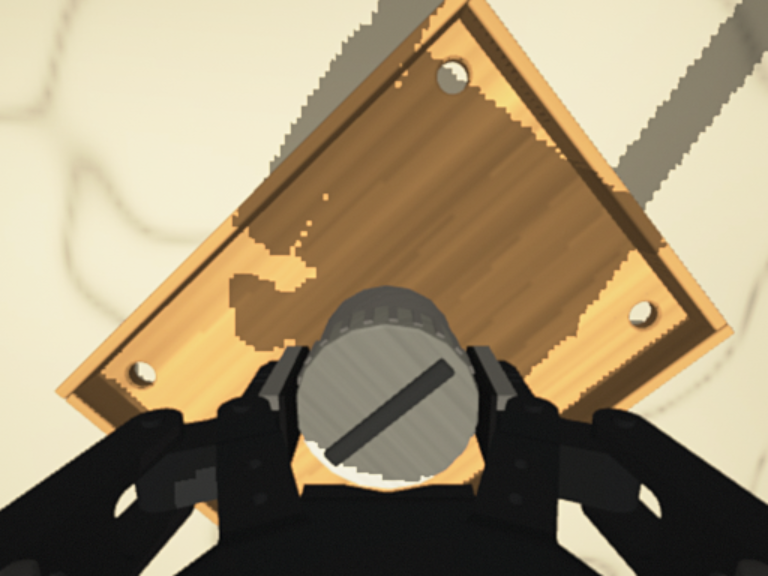

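The ridge is nearly along the long side. I'll nudge further to reach the open stop.

```bash
for i in 1; do python3 -m inch '[{"slide":[0,0,0],"angular":[0,0,-1.5],"hand":0.4},{"slide":[0,0,0],"angular":[0,0,-1.5],"hand":0.4},{"slide":[0,0,0],"angular":[0,0,0],"hand":0.4},{"slide":[0,0,0],"angular":[0,0,0],"hand":0.4}]'; done
python3 -c "
from h import *
goto([.5240,-.2300,.051],94);s=readout.get_state();print(s['torque'],s['wrist_force'])"
python3 -m inch '[{"slide":[0,0,0],"angular":[0,0,-1.5],"hand":0.4},{"slide":[0,0,0],"angular":[0,0,-1.5],"hand":0.4},{"slide":[0,0,0],"angular":[0,0,0],"hand":0.4},{"slide":[0,0,0],"angular":[0,0,0],"hand":0.4}]'
python3 -c "
from h import *
goto([.5240,-.2300,.051],94);s=readout.get_state();print(s['torque'],s['wrist_force'])
c=optics.calibration('wrist'); im=optics.grab_frame('wrist');np.savez('w8.npz',**{k:np.array(c[k]) for k in ('mtx','world_to_cam')})
cv2.imwrite('pics/w8.png',cv2.resize(im[:,:,::-1],None,fx=1.5,fy=1.5))"
```

```text
time_s: 15.15
tool_pos: [0.5237, -0.2304, 0.051]
tcp_rot: [2.084, 2.348, 0.0]
wrist_force: [-1.5, -1.3, 6.9]
finger_gap: 0.0524
t 15.15 p [ 0.5237 -0.2304  0.051 ] jaw 96.8 tilt [ 0.1  -0.07] j6 -2.22 gap 0.0524
slide [ 0.4  0.4 -0. ] turn cw 2.8
[ 0.10268068  0.21868178 -0.04153257] [-1.48850444 -1.30084203  6.90421348]
time_s: 15.48
tool_pos: [0.5238, -0.2302, 0.0509]
tcp_rot: [2.022, 2.401, 0.001]
wrist_force: [0.2, -0.3, 5.4]
finger_gap: 0.0525
t 15.48 p [ 0.5238 -0.2302  0.0509] jaw 99.79 tilt [ 0.11 -0.05] j6 -2.28 gap 0.0525
slide [ 0.1  0.2 -0.1] turn cw 5.79
[0.23759637 0.06043416 0.07439593] [ 0.18842115 -0.28665237  5.3821099 ]
```

View pics/w8.png

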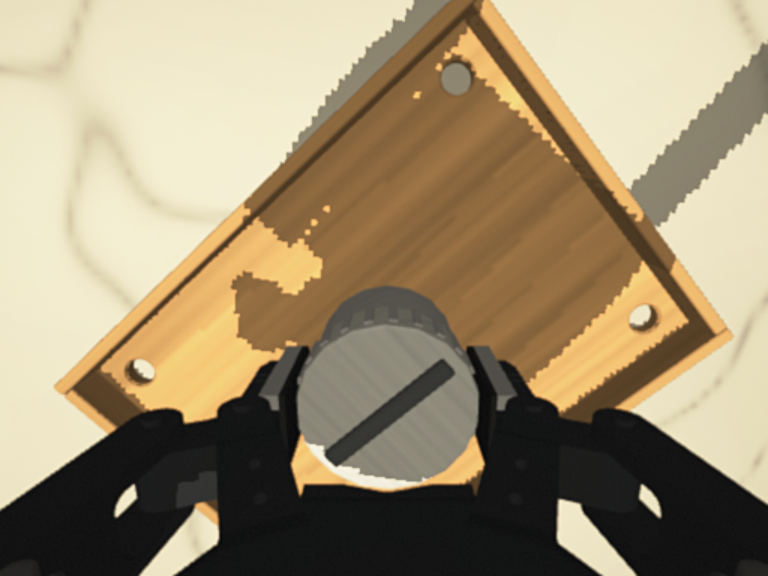

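From the last picture to this one the tray turned with the jaws, so the ring is at its open stop. I'll measure the tray yaw relative to the jaw.

```bash
python3 - <<'E'
from h import *
c=dict(np.load('w8.npz'));q=lambda x,y:((x+.5)/1.5-.5,(y+.5)/1.5-.5)
P=np.array([un(q(*p),.006,c) for p in((456,79),(643,318),(141,371))])
for L in ([(-58,83),(58,83),(-58,-83)],[(58,83),(-58,83),(58,-83)]):
    x,r=fit(np.array(L)/1000,P);print("tray",x[:2],"y axis",(np.degrees(x[2])+90)%180,np.round(r*1000,1).tolist())
a,b=un(q(332,457),.058,c),un(q(447,366),.058,c);print("ridge",np.degrees(np.arctan2(*(b-a)[::-1]))%180)
goto([.5275,.2415,.25],118.5)
E
```

```text
tray [ 0.52622807 -0.22965093] y axis 141.2215849535689 [[-0.8, 0.2], [0.2, 0.5], [0.7, -0.7]]
tray [ 0.47189879 -0.25409123] y axis 87.22008881598201 [[107.8, 49.1], [-79.7, -35.4], [-28.1, -13.7]]
ridge 141.31057545461226
t 15.53 p [ 0.5239 -0.2302  0.051 ] jaw 99.79 tilt [ 0.12 -0.06] j6 -2.28 gap 0.0522
slide [ 463.9   84.2 -199.5] turn cw -18.71
```

```bash
python3 -m inch '[{"slide":[0,0,-3],"angular":[0,0,0],"hand":0.4},{"slide":[0,0,-6],"angular":[0,0,0],"hand":0.4},{"slide":[0,0,-10],"angular":[0,0,0],"hand":0.4},{"slide":[0,0,-10],"angular":[0,0,0],"hand":0.4},{"slide":[0,0,-10],"angular":[0,0,0],"hand":0.4},{"slide":[0,0,-5],"angular":[0,0,0],"hand":0.4},{"slide":[0,0,0],"angular":[0,0,0],"hand":0.4}]' 80
python3 -c "
from h import *
goto([.5275,.2415,.26],118.5);s=readout.get_state();print(s['torque'],s['wrist_force'])
im=optics.grab_frame('scene');cv2.imwrite('pics/s8.png',im[120:240,120:280,::-1].repeat(4,0).repeat(4,1))"
```

```text
time_s: 16.12
tool_pos: [0.524, -0.2302, 0.0957]
tcp_rot: [2.022, 2.401, 0.001]
wrist_force: [0.8, -1.1, -4.2]
finger_gap: 0.0518
t 16.12 p [ 0.524  -0.2302  0.0957] jaw 99.8 tilt [ 0.16 -0.09] j6 -2.28 gap 0.0518
slide [ 463.9   84.1 -165.1] turn cw -18.7
[-0.0235695  -0.02660995 -0.04330489] [ 0.77426251 -1.09562001 -4.21802847]
```

View pics/s8.png

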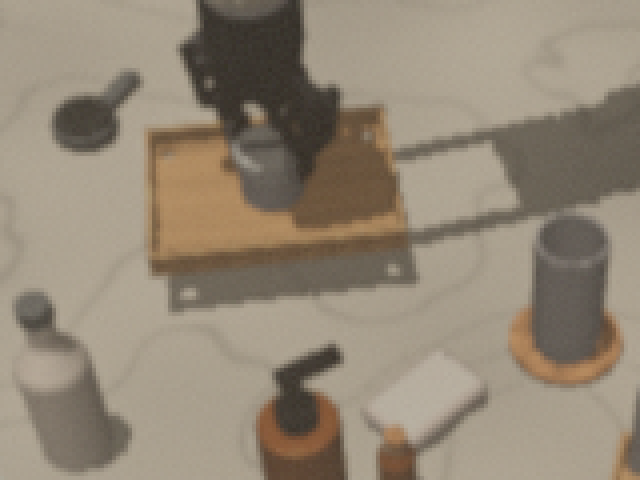

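The tray hangs level at about 430 g. I'll raise it and carry it across.

```bash
python3 -m inch '[{"slide":[0,0,-12],"angular":[0,0,0],"hand":0.4},{"slide":[0,0,-25],"angular":[0,0,0],"hand":0.4},{"slide":[0,0,-30],"angular":[0,0,0],"hand":0.4},{"slide":[0,0,-30],"angular":[0,0,0],"hand":0.4},{"slide":[0,0,-30],"angular":[0,0,0],"hand":0.4},{"slide":[0,0,-25],"angular":[0,0,0],"hand":0.4},{"slide":[0,0,-13],"angular":[0,0,0],"hand":0.4},{"slide":[0,0,0],"angular":[0,0,0],"hand":0.4}]'
python3 -m inch '[{"slide":[8,1.5,0],"angular":[0,0,0],"hand":0.4},{"slide":[14,2.5,0],"angular":[0,0,0],"hand":0.4},{"slide":[20,3.6,0],"angular":[0,0,0],"hand":0.4},{"slide":[20,3.6,0],"angular":[0,0,0],"hand":0.4},{"slide":[20,3.6,0],"angular":[0,0,0],"hand":0.4},{"slide":[20,3.6,0],"angular":[0,0,0],"hand":0.4},{"slide":[20,3.6,0],"angular":[0,0,0],"hand":0.4},{"slide":[20,3.6,0],"angular":[0,0,0],"hand":0.4}]'
python3 -m inch '[{"slide":[20,3.6,0],"angular":[0,0,0],"hand":0.4},{"slide":[20,3.6,0],"angular":[0,0,0],"hand":0.4},{"slide":[20,3.6,0],"angular":[0,0,0],"hand":0.4},{"slide":[20,3.6,0],"angular":[0,0,0],"hand":0.4},{"slide":[20,3.6,0],"angular":[0,0,0],"hand":0.4},{"slide":[20,3.6,0],"angular":[0,0,0],"hand":0.4},{"slide":[20,3.6,0],"angular":[0,0,0],"hand":0.4},{"slide":[20,3.6,0],"angular":[0,0,0],"hand":0.4}]'
python3 -m inch '[{"slide":[20,3.6,0],"angular":[0,0,0],"hand":0.4},{"slide":[20,3.6,0],"angular":[0,0,0],"hand":0.4},{"slide":[20,3.6,0],"angular":[0,0,0],"hand":0.4},{"slide":[20,3.6,0],"angular":[0,0,0],"hand":0.4},{"slide":[20,3.6,0],"angular":[0,0,0],"hand":0.4},{"slide":[14,2.5,0],"angular":[0,0,0],"hand":0.4},{"slide":[8,1.5,0],"angular":[0,0,0],"hand":0.4},{"slide":[0,0,0],"angular":[0,0,0],"hand":0.4}]'
python3 -c "
from h import *
goto([.5275,.2415,.26],118.5)
im=optics.grab_frame('top');cv2.imwrite('pics/t8.png',im[140:260,120:270,::-1].repeat(5,0).repeat(5,1))"
```

```text
time_s: 16.83
tool_pos: [0.5245, -0.2305, 0.262]
tcp_rot: [2.02, 2.399, 0.002]
wrist_force: [0.7, -1.0, -4.4]
finger_gap: 0.0521
time_s: 17.5
tool_pos: [0.5221, -0.0826, 0.2565]
tcp_rot: [-2.02, -2.4, 0.002]
wrist_force: [0.2, 0.0, -4.9]
finger_gap: 0.0518
time_s: 18.17
tool_pos: [0.5228, 0.0794, 0.2566]
tcp_rot: [-2.02, -2.401, 0.004]
wrist_force: [0.4, -0.1, -5.2]
finger_gap: 0.0518
time_s: 18.83
tool_pos: [0.5243, 0.2031, 0.257]
tcp_rot: [-2.019, -2.403, 0.003]
wrist_force: [-0.1, -0.9, -4.0]
finger_gap: 0.0518
t 18.83 p [0.5243 0.2031 0.257 ] jaw 99.93 tilt [-0.2   0.01] j6 -1.5 gap 0.0518
slide [37.2  9.8 -3. ] turn cw -18.57
```

View pics/t8.png

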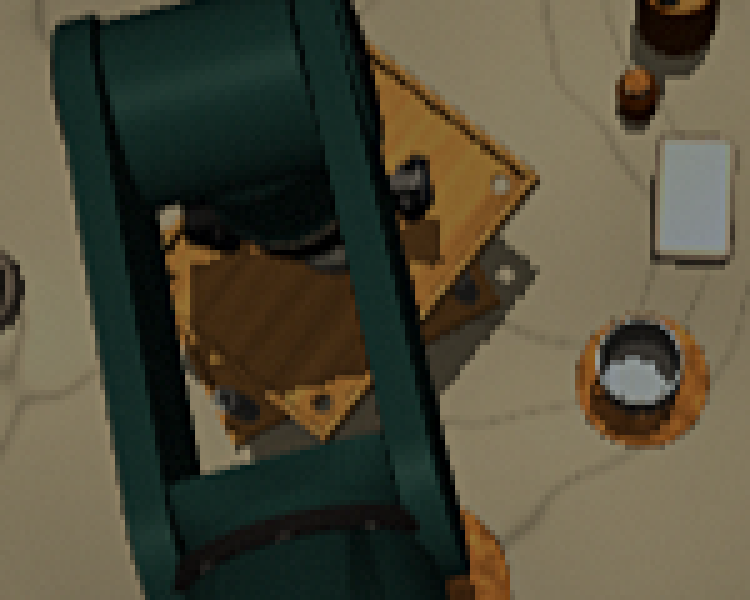

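The tray is near the stand and still needs to turn about 22° clockwise. I'll refine the stand pose from w1 and w2 crops before lowering.

```bash
python3 -c "
import cv2
a=cv2.imread('pics/w2.png');cv2.imwrite('pics/w2c.png',cv2.resize(a[190:460,270:490],None,fx=2.2,fy=2.2,interpolation=2)[:600])
b=cv2.imread('pics/w1.png');cv2.imwrite('pics/w1c.png',cv2.resize(b[70:400,310:600],None,fx=1.8,fy=1.8,interpolation=2))"
```

```text
(no output)
```

View pics/w2c.png

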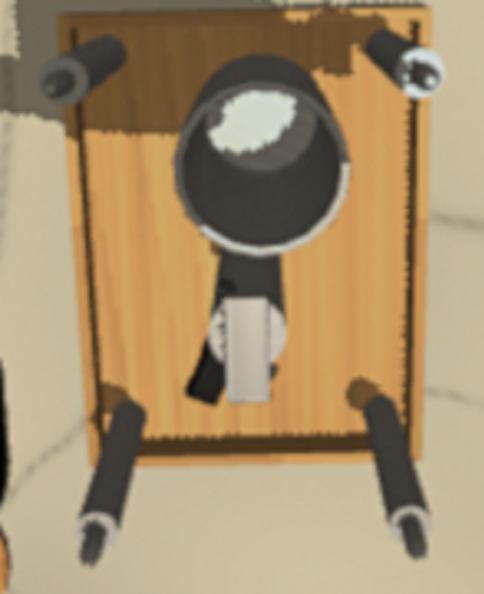

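View pics/w1c.png

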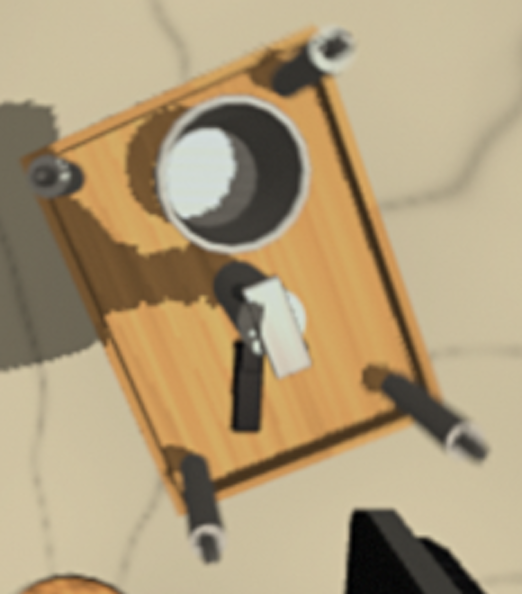

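```bash
python3 - <<'E'
from h import *
L=np.array([(-58,83),(58,83),(-58,-83),(58,-83)])/1000
for f,s,a,b,sh,col in (('w2',2.2,270,190,[(63,79),(421,71),(98,535),(410,525)],(248,350)),('w1',1.8,310,70,[(56,177),(331,50),(204,538),(465,438)],(278,327))):
    c=dict(np.load(f+'.npz'))
    q=lambda x,y:(((x+.5)/s-.5+a+.5)/1.5-.5,((y+.5)/s-.5+b+.5)/1.5-.5)
    x,r=fit(L,[un(q(*p),.1,c) for p in sh]);print(f,x[:2],np.degrees(x[2]),np.round(r*1000,1).tolist(),'col',un(q(*col),.131,c))
    # free 6dof offset via PnP: robust to camera pose error, gives camera pose in stand frame
    obj=np.c_[L,np.full(4,.1)];img=np.array([q(*p) for p in sh])
    obj=np.vstack([obj,[0,0,.131]]);img=np.vstack([img,q(*col)])
    ok,rv,tv=cv2.solvePnP(obj,img,np.array(c['mtx']),None)
    T=np.eye(4);T[:3,:3]=cv2.Rodrigues(rv)[0];T[:3,3]=tv[:,0]
    W=np.linalg.inv(c['world_to_cam'])@T
    print(' pnp',W[:3,3].round(4),R.from_matrix(W[:3,:3]).as_euler('zyx',degrees=True).round(2))
E
```

```text
w2 [0.52789633 0.24204143] 28.39519024904085 [[0.4, -0.6], [-0.1, -0.6], [-0.8, 1.1], [0.5, 0.2]] col [0.52791765 0.24260401]Traceback (most recent call last):
  File "<stdin>", line 10, in <module>
cv2.error: OpenCV(4.12.0) /io/opencv/modules/calib3d/src/calibration_base.cpp:1346: error: (-2:Unspecified error) in function 'void cv::findExtrinsicCameraParams2(const cv::Mat&, const cv::Mat&, const cv::Mat&, const cv::Mat&, cv::Mat&, cv::Mat&, int)'
> DLT algorithm needs at least 6 points for pose estimation from 3D-2D point correspondences. (expected: 'count >= 6'), where
>     'count' is 5
> must be greater than or equal to
>     '6' is 6
```

The refined stand pose is (0.528,0.242), yaw 28.4°. Now I'll turn about 23° clockwise with a gentle ramp and translate.

```bash
python3 -m inch '[{"slide":[10,2,0],"angular":[0,0,0],"hand":0.4},{"slide":[15,4,0],"angular":[0,0,0],"hand":0.4},{"slide":[10,3,0],"angular":[0,0,0],"hand":0.4},{"slide":[0,0,0],"angular":[0,0,0.5],"hand":0.4},{"slide":[0,0,0],"angular":[0,0,1],"hand":0.4},{"slide":[0,0,0],"angular":[0,0,1.5],"hand":0.4},{"slide":[0,0,0],"angular":[0,0,2],"hand":0.4},{"slide":[0,0,0],"angular":[0,0,2.5],"hand":0.4}]'
python3 -m inch '[{"slide":[0,0,0],"angular":[0,0,3],"hand":0.4},{"slide":[0,0,0],"angular":[0,0,3],"hand":0.4},{"slide":[0,0,0],"angular":[0,0,3],"hand":0.4},{"slide":[0,0,0],"angular":[0,0,3],"hand":0.4},{"slide":[0,0,0],"angular":[0,0,2],"hand":0.4},{"slide":[0,0,0],"angular":[0,0,1],"hand":0.4},{"slide":[0,0,0],"angular":[0,0,0.5],"hand":0.4},{"slide":[0,0,0],"angular":[0,0,0],"hand":0.4}]'
python3 -m inch '[{"slide":[0,0,0],"angular":[0,0,0],"hand":0.4},{"slide":[0,0,0],"angular":[0,0,0],"hand":0.4},{"slide":[0,0,0],"angular":[0,0,0],"hand":0.4}]'
python3 -c "
from h import *
goto([.5278,.2424,.26],77)
w=optics.calibration('wrist'); cv2.imwrite('pics/w9.png',cv2.resize(optics.grab_frame('wrist')[:,:,::-1],None,fx=1.5,fy=1.5))
np.savez('w9.npz',**{k:np.array(w[k]) for k in ('mtx','world_to_cam')})
im=optics.grab_frame('scene');cv2.imwrite('pics/s9.png',im[180:310,240:400,::-1].repeat(4,0).repeat(4,1))"
```

```text
time_s: 19.55
tool_pos: [0.5288, 0.2363, 0.2587]
tcp_rot: [2.18, 2.262, -0.001]
wrist_force: [0.9, -0.1, -4.0]
finger_gap: 0.052
time_s: 20.22
tool_pos: [0.5289, 0.2367, 0.2588]
tcp_rot: [2.463, 1.951, -0.0]
wrist_force: [-0.9, 0.3, -4.2]
finger_gap: 0.0518
time_s: 20.47
tool_pos: [0.529, 0.2371, 0.2588]
tcp_rot: [-2.462, -1.952, 0.0]
wrist_force: [0.6, -0.4, -4.5]
finger_gap: 0.0516
t 20.47 p [0.529  0.2371 0.2588] jaw 76.81 tilt [-0.  0.] j6 -1.04 gap 0.0516
slide [ 4.9 -2.3 -1.2] turn cw -0.19
```

View pics/w9.png

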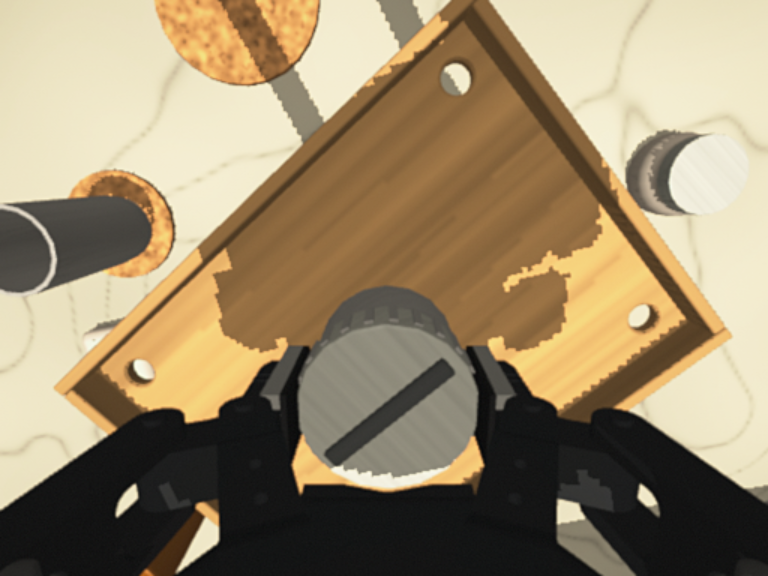

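View pics/s9.png

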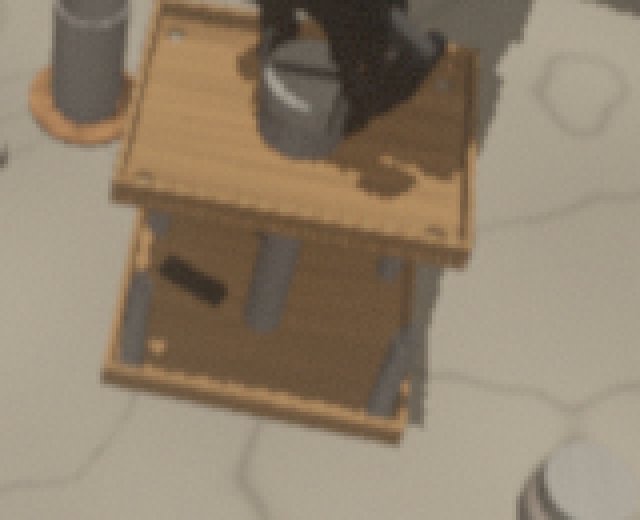

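Holes at (456,79), (642,318) and (142,370) are unchanged relative to the gripper, so the ring is still at open. I'll compute the tray pose.

```bash
python3 - <<'E'
from h import *
c=dict(np.load('w9.npz'));q=lambda x,y:((x+.5)/1.5-.5,(y+.5)/1.5-.5)
for z in (.2128,.2148):
    P=np.array([un(q(*p),z,c) for p in((456,79),(642,318),(142,370))])
    x,r=fit(np.array([(-58,83),(58,83),(-58,-83)])/1000,P);print("tray",x[:2],"y axis",(np.degrees(x[2])+90)%180,np.round(r*1000,1).tolist())
a,b=un(q(332,457),.265,c),un(q(447,366),.265,c);m=un(q(389,403),.264,c);print("ridge",np.degrees(np.arctan2(*(b-a)[::-1]))%180,"ringcentre",m)
E
```

```text
tray [0.53124348 0.23715554] y axis 118.15219242887265 [[-0.4, 0.5], [0.1, 0.2], [0.3, -0.7]]
tray [0.53081934 0.23715476] y axis 118.15219338749819 [[-1.1, 0.9], [0.6, 1.2], [0.5, -2.1]]
ridge 118.2719989947408 ringcentre [0.52866553 0.23815103]
```

```bash
python3 -m inch '[{"slide":[2.5,-1.5,5],"angular":[0,0,0],"hand":0.4},{"slide":[2.3,-1.5,10],"angular":[0,0,-0.2],"hand":0.4},{"slide":[0,0,15],"angular":[0,0,0],"hand":0.4},{"slide":[0,0,15],"angular":[0,0,0],"hand":0.4},{"slide":[0,0,15],"angular":[0,0,0],"hand":0.4},{"slide":[0,0,8],"angular":[0,0,0],"hand":0.4},{"slide":[0,0,3],"angular":[0,0,0],"hand":0.4},{"slide":[0,0,0],"angular":[0,0,0],"hand":0.4}]'
python3 -m inch '[{"slide":[0,0,0],"angular":[0,0,0],"hand":0.4},{"slide":[0,0,0],"angular":[0,0,0],"hand":0.4},{"slide":[0,0,0],"angular":[0,0,0],"hand":0.4}]'
python3 -c "
from h import *
goto([.527,.2424,.185],77)
im=optics.grab_frame('wrist');cv2.imwrite('pics/w10.png',cv2.resize(im[:,:,::-1],None,fx=1.5,fy=1.5))
w=optics.calibration('wrist');np.savez('w10.npz',**{k:np.array(w[k]) for k in ('mtx','world_to_cam')})
im=optics.grab_frame('scene');cv2.imwrite('pics/s10.png',im[180:310,240:400,::-1].repeat(4,0).repeat(4,1))"
```

```text
time_s: 21.23
tool_pos: [0.5265, 0.2425, 0.1867]
tcp_rot: [-2.458, -1.955, 0.003]
wrist_force: [0.3, 0.7, -4.2]
finger_gap: 0.052
time_s: 21.48
tool_pos: [0.5279, 0.2428, 0.1888]
tcp_rot: [2.458, 1.955, 0.003]
wrist_force: [0.7, 0.9, -4.2]
finger_gap: 0.052
t 21.48 p [0.5279 0.2428 0.1888] jaw 77.0 tilt [0.1  0.04] j6 -1.03 gap 0.052
slide [-0.6 -0.7  3.8] turn cw 0.0
```

View pics/w10.png

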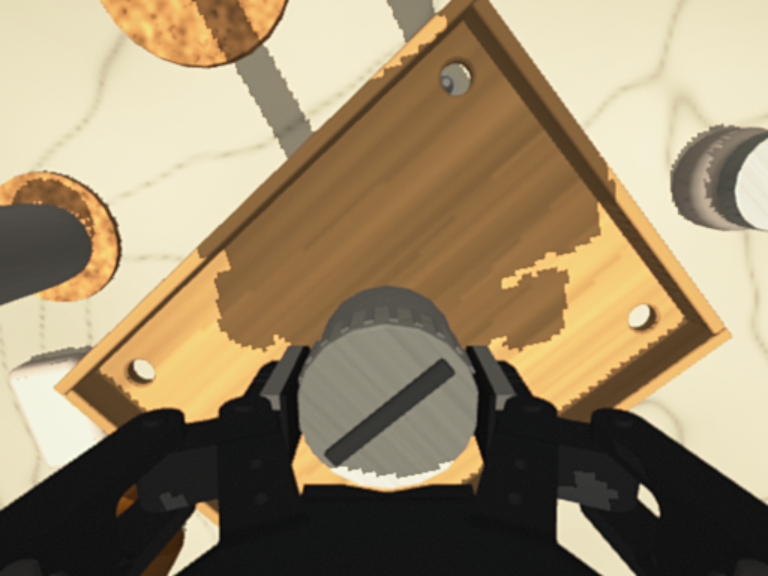

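View pics/s10.png

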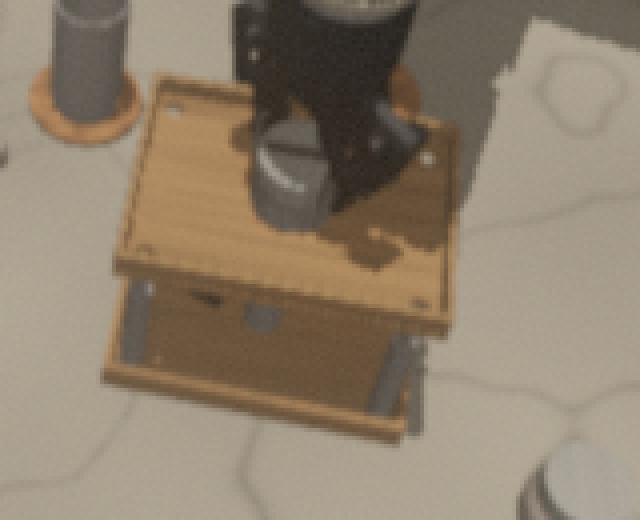

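I can see the post through the front hole. I'll crop it and compare with where it should project if aligned.

```bash
python3 - <<'E'
from h import *
c=dict(np.load('w10.npz'));q=lambda x,y:np.array(((x+.5)/1.5-.5,(y+.5)/1.5-.5))
im=cv2.imread('pics/w10.png');cv2.imwrite('pics/w10c.png',cv2.resize(im[40:120,410:500],None,fx=7,fy=7,interpolation=2))
h=un(q(456,79),.1438,c)
for z in (.1438,.1378,.122,.1): print(z,(proj([*h,z],c)+.5)*1.5-.5, ((proj([*h,z],c)+.5)*1.5-[410,40])*7-.5)
# scale/directions at pin tip
for d in((.001,0),(0,.001)): print(d,((proj([h[0]+d[0],h[1]+d[1],.122],c)-proj([*h,.122],c))*1.5*7))
E
```

```text
0.1438 [456.  79.] [325. 276.]
0.1378 [453.4536474   82.37063516] [307.17553177 299.59444614]
0.122 [447.56429395  90.16643758] [265.95005768 354.16506309]
0.1 [440.9050894   98.98130046] [219.33562579 415.8691032 ]
(0.001, 0) [ 3.43579179 18.98335763]
(0, 0.001) [17.69636869 -4.39474104]
```

View pics/w10c.png

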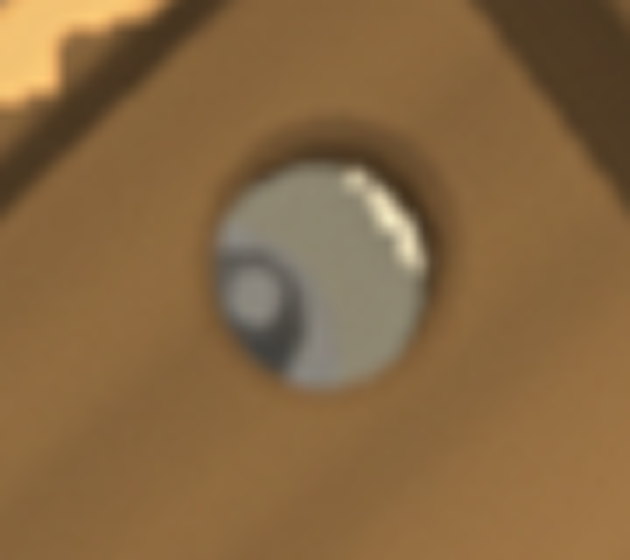

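The pin tip shows at crop (255,298), against an expected (~270,340): the tray must go about 2.2 mm in -x. I'll correct and look again.

```bash
python3 -m inch '[{"slide":[-0.9,-2.2,2],"angular":[0,0,0],"hand":0.4},{"slide":[0,0,2],"angular":[0,0,0],"hand":0.4},{"slide":[0,0,0],"angular":[0,0,0],"hand":0.4},{"slide":[0,0,0],"angular":[0,0,0],"hand":0.4},{"slide":[0,0,0],"angular":[0,0,0],"hand":0.4},{"slide":[0,0,0],"angular":[0,0,0],"hand":0.4}]'
python3 - <<'E'
from h import *
goto([.5256,.2424,.185],77)
im=optics.grab_frame('wrist');im=cv2.resize(im[:,:,::-1],None,fx=1.5,fy=1.5)
c=optics.calibration('wrist')
cv2.imwrite('pics/w11c.png',cv2.resize(im[40:120,410:500],None,fx=7,fy=7,interpolation=2))
q=lambda x,y:np.array(((x+.5)/1.5-.5,(y+.5)/1.5-.5))
z0=readout.get_state()['tool_pos'][2]-.051
h=un(q(410+330/7,40+257/7),z0+.006,c)
for z in (z0+.006,z0,.122,.1): print(z, ((proj([*h,z],c)+.5)*1.5-[410,40])*7-.5)
E
```

```text
time_s: 22.08
tool_pos: [0.5249, 0.2422, 0.1838]
tcp_rot: [-2.459, -1.956, -0.0]
wrist_force: [-0.9, 0.1, -4.7]
finger_gap: 0.0519
t 22.08 p [0.5249 0.2422 0.1838] jaw 77.0 tilt [0.   0.01] j6 -1.03 gap 0.0519
slide [ 0.4  0.6 -1.2] turn cw -0.0
0.1388529327867612 [333. 260.]
0.1328529327867612 [314.97342525 284.34595305]
0.122 [285.52179272 324.12212087]
0.1 [235.81906039 391.2485941 ]
```

View pics/w11c.png

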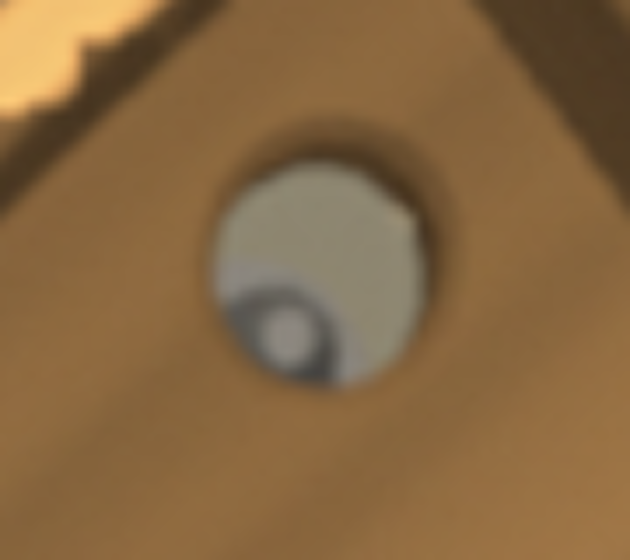

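The tip is at (288,340) against a predicted (286,324), so under 1 mm remains. I'll adjust +0.7 mm and lower onto the pins.

```bash
python3 -m inch '[{"slide":[0.2,0.7,2],"angular":[0,0,0],"hand":0.4},{"slide":[0,0,3],"angular":[0,0,0],"hand":0.4},{"slide":[0,0,3],"angular":[0,0,0],"hand":0.4},{"slide":[0,0,3],"angular":[0,0,0],"hand":0.4},{"slide":[0,0,2],"angular":[0,0,0],"hand":0.4},{"slide":[0,0,0],"angular":[0,0,0],"hand":0.4},{"slide":[0,0,0],"angular":[0,0,0],"hand":0.4}]'
python3 - <<'E'
from h import *
goto([.5257,.2422,.151],77);s=readout.get_state();print(s['wrist_force'],s['torque'])
im=optics.grab_frame('wrist');im=cv2.resize(im[:,:,::-1],None,fx=1.5,fy=1.5)
a=cv2.resize(im[40:120,410:500],None,fx=5,fy=5,interpolation=2)
im=optics.grab_frame('scene')[180:310,240:400,::-1].repeat(3,0).repeat(3,1)
a=a[:390,:300] if False else cv2.resize(a,(300,267)); o=np.zeros((390,780,3),np.uint8);o[:,:480]=im;o[:267,480:]=a
cv2.imwrite('pics/m12.png',o)
E
```

```text
time_s: 22.72
tool_pos: [0.5253, 0.2422, 0.1706]
tcp_rot: [-2.458, -1.956, 0.001]
wrist_force: [-0.4, 0.2, -4.6]
finger_gap: 0.0516
t 22.72 p [0.5253 0.2422 0.1706] jaw 77.0 tilt [-0.03 -0.  ] j6 -1.03 gap 0.0516
slide [ 0.1  0.3 19.6] turn cw 0.0
[-0.42804486  0.23192413 -4.62896938] [-0.05805111 -0.00469498  0.00182341]
```

View pics/m12.png

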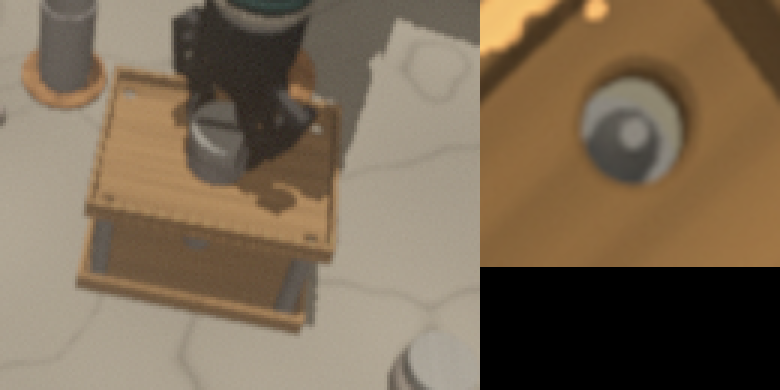

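The pin is centred in the hole with no contact force. I'll keep lowering.

```bash
python3 -m inch '[{"slide":[0,0,2],"angular":[0,0,0],"hand":0.4},{"slide":[0,0,2],"angular":[0,0,0],"hand":0.4},{"slide":[0,0,2],"angular":[0,0,0],"hand":0.4},{"slide":[0,0,2],"angular":[0,0,0],"hand":0.4},{"slide":[0,0,0],"angular":[0,0,0],"hand":0.4},{"slide":[0,0,0],"angular":[0,0,0],"hand":0.4}]'
python3 -m inch '[{"slide":[0,0,2],"angular":[0,0,0],"hand":0.4},{"slide":[0,0,2],"angular":[0,0,0],"hand":0.4},{"slide":[0,0,2],"angular":[0,0,0],"hand":0.4},{"slide":[0,0,0],"angular":[0,0,0],"hand":0.4},{"slide":[0,0,0],"angular":[0,0,0],"hand":0.4}]'
python3 -c "
from h import *
goto([.5257,.2422,.151],77);s=readout.get_state();print(s['wrist_force'],s['torque'])"
```

```text
time_s: 23.32
tool_pos: [0.5253, 0.2422, 0.1626]
tcp_rot: [-2.458, -1.955, 0.001]
wrist_force: [0.8, -0.3, -4.4]
finger_gap: 0.052
time_s: 23.73
tool_pos: [0.5253, 0.2422, 0.1566]
tcp_rot: [-2.458, -1.955, 0.001]
wrist_force: [0.2, -0.6, -3.8]
finger_gap: 0.0518
t 23.73 p [0.5253 0.2422 0.1566] jaw 77.0 tilt [-0.03 -0.  ] j6 -1.03 gap 0.0518
slide [0.1 0.3 5.6] turn cw -0.0
[ 0.16459784 -0.60959401 -3.81379564] [0.04074767 0.03539129 0.013578  ]
```

```bash
python3 -m inch '[{"slide":[0,0,2],"angular":[0,0,0],"hand":0.4},{"slide":[0,0,2],"angular":[0,0,0],"hand":0.4},{"slide":[0,0,1],"angular":[0,0,0],"hand":0.4},{"slide":[0,0,0],"angular":[0,0,0],"hand":0.4},{"slide":[0,0,0],"angular":[0,0,0],"hand":0.4}]'
python3 -m inch '[{"slide":[0,0,0.5],"angular":[0,0,0],"hand":0.4},{"slide":[0,0,0.5],"angular":[0,0,0],"hand":0.4},{"slide":[0,0,0],"angular":[0,0,0],"hand":0.4},{"slide":[0,0,0],"angular":[0,0,0],"hand":0.4}]'
python3 -c "
from h import *
goto([.5257,.2422,.151],77);s=readout.get_state();print(s['wrist_force'],s['torque'])"
```

```text
time_s: 24.15
tool_pos: [0.5255, 0.2422, 0.1517]
tcp_rot: [-2.458, -1.956, 0.0]
wrist_force: [1.1, -1.4, -5.2]
finger_gap: 0.052
time_s: 24.48
tool_pos: [0.5256, 0.2423, 0.1512]
tcp_rot: [2.459, 1.956, 0.001]
wrist_force: [-1.7, -0.2, -0.7]
finger_gap: 0.0518
t 24.48 p [0.5256 0.2423 0.1512] jaw 77.0 tilt [0.02 0.01] j6 -1.03 gap 0.0518
slide [-0.   0.1  0.2] turn cw 0.0
[-1.70309601 -0.20305349 -0.68439635] [0.04338233 0.07285996 0.05248467]
```

Contact begins at 0.151, as expected for seating. I'll press slightly, release, and look.

```bash
python3 -m inch '[{"slide":[0,0,0.5],"angular":[0,0,0],"hand":0.4},{"slide":[0,0,0.5],"angular":[0,0,0],"hand":0.4},{"slide":[0,0,0],"angular":[0,0,0],"hand":0.4},{"slide":[0,0,0],"angular":[0,0,0],"hand":0.4}]'
python3 -m inch '[{"slide":[0,0,0],"angular":[0,0,0],"hand":0.5},{"slide":[0,0,0],"angular":[0,0,0],"hand":0.7},{"slide":[0,0,0],"angular":[0,0,0],"hand":0.85},{"slide":[0,0,0],"angular":[0,0,0],"hand":1},{"slide":[0,0,0],"angular":[0,0,0],"hand":1},{"slide":[0,0,0],"angular":[0,0,0],"hand":1}]'
python3 - <<'E'
from h import *
goto([.5257,.2422,.151],77);s=readout.get_state();print(s['wrist_force'],s['torque'])
im=optics.grab_frame('wrist');a=cv2.resize(im[:,:,::-1],(400,300))
b=optics.grab_frame('scene')[180:310,240:400,::-1].repeat(3,0).repeat(3,1)[:,:400]
o=np.zeros((390,800,3),np.uint8);o[:,:400]=b;o[:300,400:]=a
cv2.imwrite('pics/m13.png',o)
E
```

```text
time_s: 24.82
tool_pos: [0.5257, 0.2422, 0.1511]
tcp_rot: [2.458, 1.956, 0.001]
wrist_force: [-4.0, -2.3, 8.7]
finger_gap: 0.0516
time_s: 25.32
tool_pos: [0.5257, 0.2423, 0.1498]
tcp_rot: [-2.459, -1.956, -0.0]
wrist_force: [0.4, -0.3, -0.2]
finger_gap: 0.0853
t 25.32 p [0.5257 0.2423 0.1498] jaw 77.0 tilt [0.01 0.01] j6 -1.03 gap 0.0853
slide [-0.1  0.  -1.2] turn cw -0.0
[ 0.40121983 -0.28529981 -0.17267222] [0.03203839 0.02716329 0.06548442]
```

View pics/m13.png

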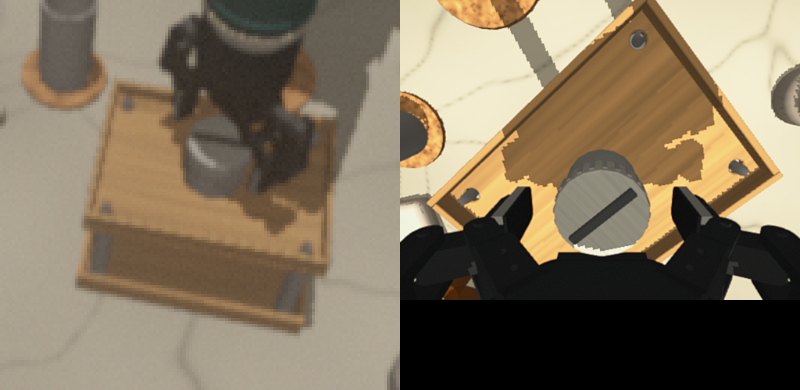

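All visible pins poke through the holes and the tray sits level. I'll regrip with a small centring shift and turn the ring clockwise.

```bash
python3 -m inch '[{"slide":[0,1.5,-1],"angular":[0,0,0],"hand":1},{"slide":[0,0,0],"angular":[0,0,0],"hand":0.8},{"slide":[0,0,0],"angular":[0,0,0],"hand":0.6},{"slide":[0,0,0],"angular":[0,0,0],"hand":0.4},{"slide":[0,0,0],"angular":[0,0,0],"hand":0.4},{"slide":[0,0,0],"angular":[0,0,0],"hand":0.4},{"slide":[0,0,0],"angular":[0,0,2],"hand":0.4},{"slide":[0,0,0],"angular":[0,0,4],"hand":0.4}]' 80
python3 -m inch '[{"slide":[0,0,0],"angular":[0,0,5],"hand":0.4},{"slide":[0,0,0],"angular":[0,0,5],"hand":0.4},{"slide":[0,0,0],"angular":[0,0,5],"hand":0.4},{"slide":[0,0,0],"angular":[0,0,5],"hand":0.4},{"slide":[0,0,0],"angular":[0,0,5],"hand":0.4},{"slide":[0,0,0],"angular":[0,0,5],"hand":0.4},{"slide":[0,0,0],"angular":[0,0,5],"hand":0.4},{"slide":[0,0,0],"angular":[0,0,0],"hand":0.4}]'
python3 -c "
from h import *
goto([.5278,.2424,.151],-13);s=readout.get_state();print(s['wrist_force'],s['torque'])"
```

```text
time_s: 26.08
tool_pos: [0.5271, 0.242, 0.1514]
tcp_rot: [2.559, 1.823, 0.001]
wrist_force: [-1.0, -0.1, 5.1]
finger_gap: 0.0518
time_s: 26.75
tool_pos: [0.5272, 0.2421, 0.1514]
tcp_rot: [-2.989, -0.966, -0.001]
wrist_force: [-0.3, 0.6, 5.1]
finger_gap: 0.052
t 26.75 p [0.5272 0.2421 0.1514] jaw 35.8 tilt [0.04 0.03] j6 -0.31 gap 0.052
slide [0.6 0.1 0.4] turn cw 48.8
[-0.30221986  0.63410302  5.05391387] [0.01945791 0.22814432 0.00917916]
```

```bash
python3 -m inch '[{"slide":[0,0,0],"angular":[0,0,5],"hand":0.4},{"slide":[0,0,0],"angular":[0,0,6],"hand":0.4},{"slide":[0,0,0],"angular":[0,0,6],"hand":0.4},{"slide":[0,0,0],"angular":[0,0,6],"hand":0.4},{"slide":[0,0,0],"angular":[0,0,6],"hand":0.4},{"slide":[0,0,0],"angular":[0,0,6],"hand":0.4},{"slide":[0,0,0],"angular":[0,0,5],"hand":0.4},{"slide":[0,0,0],"angular":[0,0,0],"hand":0.4}]'
python3 -c "
from h import *
goto([.5278,.2424,.151],-13);s=readout.get_state();print(s['wrist_force'],s['torque'])"
python3 -m inch '[{"slide":[0,0,0],"angular":[0,0,4],"hand":0.4},{"slide":[0,0,0],"angular":[0,0,4],"hand":0.4},{"slide":[0,0,0],"angular":[0,0,2],"hand":0.4},{"slide":[0,0,0],"angular":[0,0,0],"hand":0.4},{"slide":[0,0,0],"angular":[0,0,0],"hand":0.4}]'
python3 -c "
from h import *
goto([.5278,.2424,.151],-13);s=readout.get_state();print(s['wrist_force'],s['torque'])
im=optics.grab_frame('wrist');cv2.imwrite('pics/w14.png',cv2.resize(im[:,:,::-1],None,fx=1.5,fy=1.5))"
```

```text
time_s: 27.42
tool_pos: [0.5273, 0.2421, 0.1514]
tcp_rot: [-3.139, 0.114, -0.001]
wrist_force: [-1.1, 0.6, 5.1]
finger_gap: 0.0517
t 27.42 p [0.5273 0.2421 0.1514] jaw -4.17 tilt [0.05 0.03] j6 0.38 gap 0.0517
slide [ 0.5 -0.4  0.4] turn cw 8.83
[-1.0890571   0.63744606  5.06871867] [ 0.00562087  0.21613624 -0.01053354]
time_s: 27.83
tool_pos: [0.5275, 0.242, 0.1514]
tcp_rot: [-3.118, 0.38, -0.002]
wrist_force: [-0.0, -0.7, 6.2]
finger_gap: 0.0519
t 27.83 p [0.5275 0.242  0.1514] jaw -13.89 tilt [0.06 0.03] j6 0.55 gap 0.0519
slide [ 0.2 -0.5  0.4] turn cw -0.89
[-0.03026022 -0.72572284  6.19122198] [-0.03269689  0.12520297 -0.0502424 ]
```

View pics/w14.png

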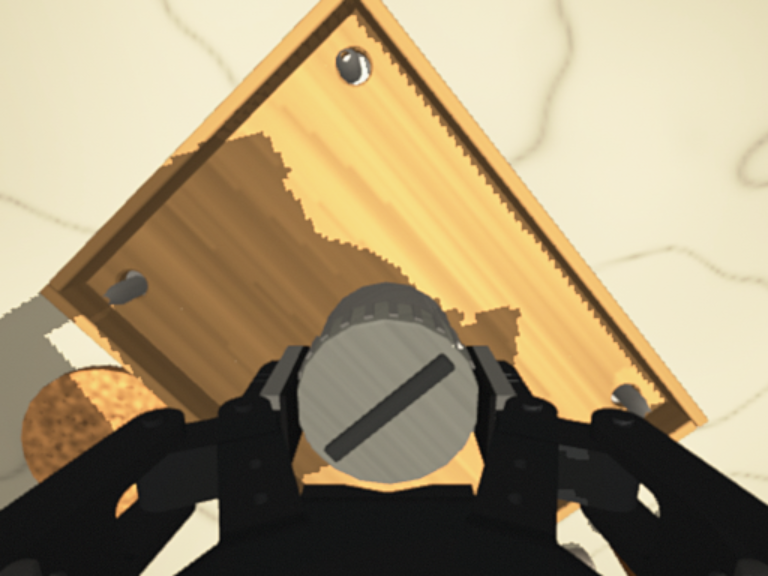

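The ridge is across the tray. I'll nudge to the stop.

```bash
python3 -m inch '[{"slide":[0,0,0],"angular":[0,0,1],"hand":0.4},{"slide":[0,0,0],"angular":[0,0,1],"hand":0.4},{"slide":[0,0,0],"angular":[0,0,0],"hand":0.4},{"slide":[0,0,0],"angular":[0,0,0],"hand":0.4}]'
python3 -c "
from h import *
goto([.5278,.2424,.151],-13);s=readout.get_state();print(s['wrist_force'],s['torque'])"
python3 -m inch '[{"slide":[0,0,0],"angular":[0,0,1],"hand":0.4},{"slide":[0,0,0],"angular":[0,0,1],"hand":0.4},{"slide":[0,0,0],"angular":[0,0,0],"hand":0.4},{"slide":[0,0,0],"angular":[0,0,0],"hand":0.4}]'
python3 -c "
from h import *
goto([.5278,.2424,.151],-13);s=readout.get_state();print(s['wrist_force'],s['torque'])"
```

```text
time_s: 28.22
tool_pos: [0.5272, 0.2419, 0.1514]
tcp_rot: [3.112, -0.426, 0.002]
wrist_force: [-2.2, -0.9, 5.7]
finger_gap: 0.0519
t 28.22 p [0.5272 0.2419 0.1514] jaw -15.58 tilt [ 0.06 -0.06] j6 0.58 gap 0.0519
slide [ 0.5 -0.7  0.4] turn cw -2.58
[-2.16552185 -0.90345183  5.67787868] [0.03224351 0.27965212 2.18332704]
time_s: 28.55
tool_pos: [0.5269, 0.2409, 0.1514]
tcp_rot: [3.102, -0.482, 0.001]
wrist_force: [-1.3, -3.2, 8.2]
finger_gap: 0.052
t 28.55 p [0.5269 0.2409 0.1514] jaw -17.67 tilt [ 0.01 -0.14] j6 0.62 gap 0.052
slide [ 0.4 -1.7  0.4] turn cw -4.67
[-1.27547798 -3.2285365   8.21586891] [-0.69569832  0.3646025   1.24540707]
```

Torque jumped to 2.2 N m, so the stop is reached. I'll ease back a little, release and retreat.

```bash
python3 -m inch '[{"slide":[0,0,0],"angular":[0,0,-1],"hand":0.45},{"slide":[0,0,0],"angular":[0,0,0],"hand":0.7},{"slide":[0,0,0],"angular":[0,0,0],"hand":0.85},{"slide":[0,0,0],"angular":[0,0,0],"hand":1},{"slide":[0,0,0],"angular":[0,0,0],"hand":1},{"slide":[0,0,-10],"angular":[0,0,0],"hand":1},{"slide":[0,0,-25],"angular":[0,0,0],"hand":1},{"slide":[0,0,-30],"angular":[0,0,0],"hand":1}]'
python3 -m inch '[{"slide":[0,0,-30],"angular":[0,0,0],"hand":1},{"slide":[0,0,-30],"angular":[0,0,0],"hand":1},{"slide":[0,0,-20],"angular":[0,0,0],"hand":1},{"slide":[0,20,0],"angular":[0,0,0],"hand":1},{"slide":[0,30,0],"angular":[0,0,0],"hand":1},{"slide":[0,30,0],"angular":[0,0,0],"hand":1},{"slide":[0,0,0],"angular":[0,0,0],"hand":1},{"slide":[0,0,0],"angular":[0,0,0],"hand":1}]'
python3 - <<'E'
from h import *
goto([.5278,.2424,.151],-13)
c=optics.calibration('wrist');np.savez('w15.npz',**{k:np.array(c[k]) for k in ('mtx','world_to_cam')})
im=optics.grab_frame('wrist');cv2.imwrite('pics/w15.png',cv2.resize(im[:,:,::-1],None,fx=1.5,fy=1.5))
im=optics.grab_frame('scene');cv2.imwrite('pics/s15.png',im[120:310,180:400,::-1].repeat(3,0).repeat(3,1))
E
```

```text
time_s: 29.22
tool_pos: [0.5255, 0.2414, 0.2152]
tcp_rot: [3.105, -0.464, -0.007]
wrist_force: [1.3, -0.2, 0.4]
finger_gap: 0.0853
time_s: 29.88
tool_pos: [0.5033, 0.1645, 0.2967]
tcp_rot: [-3.106, 0.468, -0.001]
wrist_force: [-0.0, 0.1, 0.4]
finger_gap: 0.0856
t 29.88 p [0.5033 0.1645 0.2967] jaw -17.12 tilt [0.04 0.03] j6 0.48 gap 0.0856
slide [  0.4 -81.6 145.7] turn cw -4.12
```

View pics/w15.png

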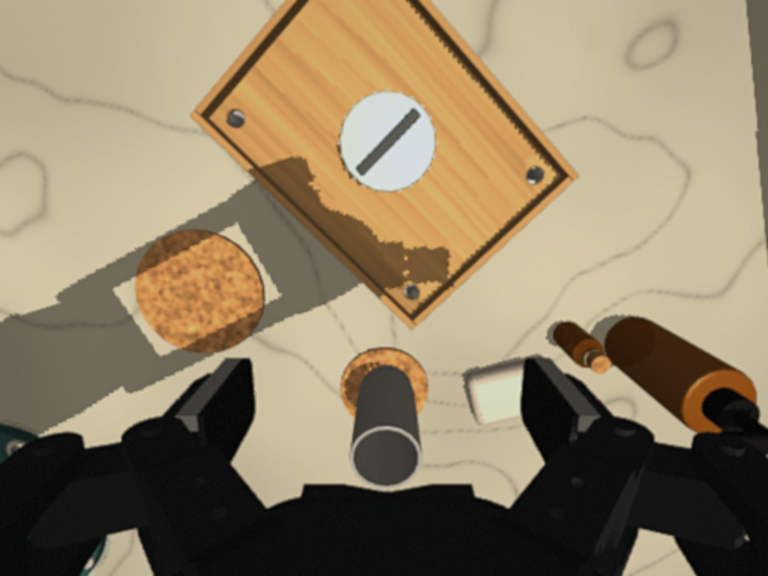

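View pics/s15.png

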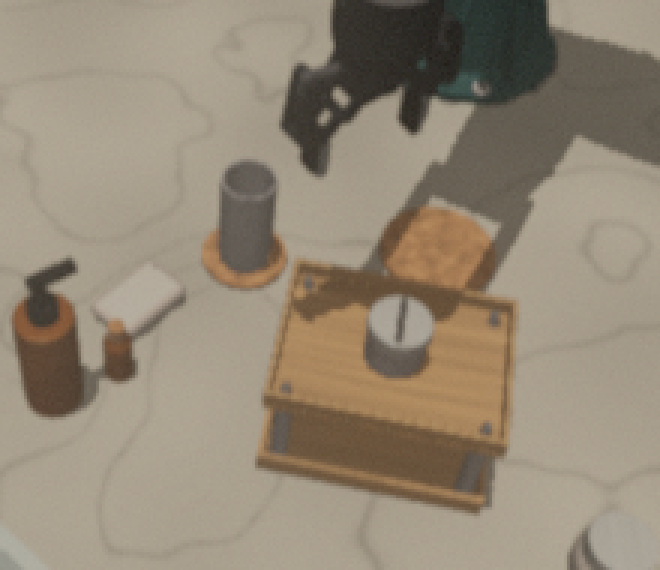

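Everything is released and all pins show through the holes. I'll measure the final angles from this view: ridge (361,172)-(416,113), holes (235,118), (535,174), (411,291).

```bash
python3 - <<'E'
from h import *
c=dict(np.load('w15.npz'));q=lambda x,y:((x+.5)/1.5-.5,(y+.5)/1.5-.5)
P=[un(q(*p),.106,c) for p in((411,291),(535,174),(235,118))]
for L in ([(58,-83),(-58,-83),(58,83)],[(-58,-83),(58,-83),(-58,83)]):
    x,r=fit(np.array(L)/1000,P);print(x[:2],"y",(np.degrees(x[2])+90)%180,np.round(r*1000,1).tolist())
a,b=un(q(361,172),.158,c),un(q(416,113),.158,c);rd=np.degrees(np.arctan2(*(b-a)[::-1]))%180;print("ridge",rd,"ring c",un(q(388,141),.156,c))
print("tumbler top",un(q(387,456),.121,c),"coaster",un(q(385,389),.006,c))
E
```

```text
[0.49361272 0.1944417 ] y 171.74951135403222 [[69.0, 97.2], [-50.9, -71.5], [-18.1, -25.7]]
[0.52798973 0.24309196] y 117.75928046419075 [[0.2, -0.1], [-0.4, 0.0], [0.1, 0.0]]
ridge 28.424725155173338 ring c [0.52851897 0.24317838]
tumbler top [0.46110386 0.02679389] coaster [0.4581678  0.02436194]
```

```bash
python3 -c "
from cell import workorder;print(workorder.finish_job())"
```

```text
the job is handed in; nothing more can be done
None
```

The organiser is back together and the job is handed in; it finished at about 30 s of the 72 s allowed. `finish_job()` gives no verdict, so these results rest on my own camera and force checks.

**What I did**
- I stood the tumbler on the smaller coaster.
- I turned the ring open to its stop. The tray turned about 5° on the counter as the ring hit the stop, and I allowed for that.
- I carried the tray over by the ring, corrected about 2 mm after sighting a pin through a hole, and lowered it onto the posts.
- I regripped the ring, turned it a quarter turn clockwise to the locked stop, released it and backed away.

**Last checks**
- **Tumbler:** it is upright and about 4 mm from the coaster centre in the last view (3 mm or less earlier).
- **Tray position:** the measured centre is (0.528, 0.243), against (0.528, 0.242) for the stand, and the long axes agree within about 0.7°.
- **Tray seating:** contact came at the expected height, and pins show through all four holes in the scene view.
- **Ring:** the ridge lies about 89.4° from the tray's long axis, or roughly 1.56 rad. Torque jumped to 2.2 N m at the stop, then fell to 1.2 N m on one more nudge, probably because the jaws slipped on the ring. I felt no separate click, because I only sampled torque between moves.
- **Bystanders:** none of the toiletries near the work had visibly moved. I did not measure them all, and the clip is hidden under the upper tier.

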